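# Close up the workshop dust-extraction box

## Robot

A 7-joint arm with a two-finger parallel gripper is mounted at the origin on the work surface. World frame = base frame: x ahead of the robot, y to its left, z up, the work surface at z = 0. Lengths are in m, angles in rad, forces in N, time in s.
With the tool pointing down it reaches from about 0.425 to 0.925 m from the base axis. Payload 6.8 kg.
Tool frame: the origin (TCP) lies between the finger pads; the fingertips stand r.tcp_to_tips ahead of it and the grasp point (between the pads) is the TCP (r.tcp_to_tips is the distance from the TCP to the fingertips, in m); z points along the fingers, y is the line along which they close (so a half turn about z gives the same grasp; the last joint's range is limited). The gripper opens to 85 mm and grips with 20 to 120 N. Pads are 22 mm wide; open, the fingers measure 114 mm over their backs; the gripper's body (76 mm by 85 mm) begins 54 mm behind the grasp point. The pads swing forward as they close: fully open they stand 13 mm farther back than shut.
Start: joints at [1.02, 0.477, 0.022, 1.555, -0.011, 1.109, -0.083], TCP at [0.289, -0.61, 0.25] pointing down, gripper open.
Joint ranges: [-2.96, 2.96], [-0.34, 2.1], [-1.41, 1.46], [0.24, 2.44], [-1.37, 4.51], [0.17, 1.92], [-2.96, 2.96]. Speed limits (rad/s): [2.39, 2.39, 3.14, 3.14, 3.14, 3.14, 3.14].

## Interface

Orientations are given as a rotation vector (axis times angle).
In Python, from bench import r gives the robot as it stands.
- The arm moves only by the tool servo_tool, never from a script. Its argument "commands" is a list of rows, each a list of 2 entries, a list of its own where there are three numbers: the shift along the tool's x, y, z normalised to -1 to 1, where 1 is 250 mm, then the turn, a rotation vector about the tool's x, y, z normalised to -1 to 1, where 1 is 90 degrees. In form: [[[dx, dy, dz], [ax, ay, az]], ...]. A call has 1 to 20 rows; each row is the pose to reach, as a shift and turn from the pose commanded when the call began, along the tool's axes at that moment; what a row does not reach only later rows make up. A row lasts 1/10 s, in which the tool goes at most 50 mm and 8.59 degrees, less where a joint would pass 70% of its speed; a pose out of reach is approached as far as the arm can. A call with a number of a shift or a turn outside -1 to 1 is refused whole. A call with a gripper value outside its range is refused whole. "claw" is the closure, from 0 (fully open) to 1 (shut), set as the call begins (left out, the last holds). The fingers move at their own pace and stop on an object; "squeeze" is the grip in N (left out, the last holds). Time passes only in rows, so rows that repeat a pose let the fingers close. It gives the time, the measured TCP pose, the force, the opening and the grip force at its end, in the units of the state.
- r.get_obs(): the state, without advancing time (a new reading comes with each control period).
- r.grab_frame(name): name is "side" or "top"; returns (picture, depth): 480x640x3 uint8, red, green, blue; 480x640 float32, m along the optical axis (not along the pixel's ray), 0 where there is no reading.
- r.camera_model(name): a dict with "fx", "fy", "cx", "cy" (pixels), "k1" (the pictures are not rectified: a ray, as slopes to the right and down, at radius r is drawn at 1 + k1 r^2 times it, then the intrinsics apply), "extrinsics" (4x4, takes a point from camera to world coordinates). Camera axes: x right, y down, z forward; pixel columns grow to the right and rows downward; lengths in m; the calibration is good to about 2 mm. A picture is of the moment at which its call begins. camera_model takes no time and is no camera call.
- r.hand_in(): hands the job in; it is judged then, once.
Trained networks look in the newest picture that a camera, given by its name, has taken for a name from the list of things; names that differ only in an ending like _2 or _b are one class to them, and where a whole thing is asked for, a point or a joint stands for the part that bears it (a point fixed in the world has none). Each returns a list of dicts, best first, with "confidence" (0 to 1); they miss things now and then, are a little off and sometimes report something else, mostly with a low value. They report only what shows in the picture. A call takes as long as a camera call.
- r.boxes_of(camera, target): "uv" ([column, row] in pixels, amid what is visible of it).
- r.mark_of(camera, target): "uv" ([column, row] in pixels: a listed point, or the origin of a listed thing).
The state is a dict: "clock": time; "joints": joint angles; "qvel": joint speeds; "tau": joint torques, N m; "tcp_pos": TCP position; "orientation": TCP orientation; "contact_force": force on the tool from outside, world axes, zero at the start; "moment": the same for the moment, N m; "grip_width": finger opening in m; "gripper_force": force on a finger pad.
Only numpy, scipy, OpenCV 4.12 (cv2) and the standard library are available. Lean on these libraries where they do the work, as an engineer would, in place of code of your own. Each camera call takes 0.05 s, during which the arm holds its last target. There are 200 camera calls.

## Task

Get the bench dust extraction ready after its filter change. Tighten the filter cover's four wing bolts clockwise to their end stops, in the cross order red, yellow, green, blue, each fully tight before the next one reaches its stop; and push every orange bung standing on the bench fully home into an open port of the blue manifold, one to a port, any bung in any port (ports left over stay open for hoses). Leave the tools and other things on the bench where they are.

Things in the scene. Friction and masses are not known exactly. Their poses are not given: they have to be found in the camera images.
- housing: Filter housing: grey square box 200 x 200 x 45 mm high with an aluminium cover, fixed to the bench at any yaw. Origin at the centre of its underside, on the bench top. Four wing bolts stand at its corners, 70 mm from the centre along its x and y.
- bolt_red (a joint): Turn of the red wing bolt in rad: 0 fully slack, grows clockwise as seen from above, end stop (tight) at 2.7; starts between 0 and 0.9. It stays where it is left and needs about 0.15 N m.
- grip_red (a point): Point on the axis of the red wing bolt at the height to grip, 76 mm above the bench. Its x axis runs along the wing, z up, and it turns with the bolt. The bolt: black upright wing 56 mm long, 15 mm thick, from 55 to 91 mm above the bench, red stripe on its top edge, red skirt disc (54 mm) below it. In the housing frame x, y = (-70, -70) mm.
- bolt_yellow (a joint): Turn of the yellow wing bolt in rad: 0 fully slack, grows clockwise as seen from above, end stop (tight) at 2.7; starts between 0 and 0.9. It stays where it is left and needs about 0.15 N m.
- grip_yellow (a point): Point on the axis of the yellow wing bolt at the height to grip, 76 mm above the bench. Its x axis runs along the wing, z up, and it turns with the bolt. The bolt: black upright wing 56 mm long, 15 mm thick, from 55 to 91 mm above the bench, yellow stripe on its top edge, yellow skirt disc (54 mm) below it. In the housing frame x, y = (+70, +70) mm, diagonally across from red.
- bolt_green (a joint): Turn of the green wing bolt in rad: 0 fully slack, grows clockwise as seen from above, end stop (tight) at 2.7; starts between 0 and 0.9. It stays where it is left and needs about 0.15 N m.
- grip_green (a point): Point on the axis of the green wing bolt at the height to grip, 76 mm above the bench. Its x axis runs along the wing, z up, and it turns with the bolt. The bolt: black upright wing 56 mm long, 15 mm thick, from 55 to 91 mm above the bench, green stripe on its top edge, green skirt disc (54 mm) below it. In the housing frame x, y = (-70, +70) mm.
- bolt_blue (a joint): Turn of the blue wing bolt in rad: 0 fully slack, grows clockwise as seen from above, end stop (tight) at 2.7; starts between 0 and 0.9. It stays where it is left and needs about 0.15 N m.
- grip_blue (a point): Point on the axis of the blue wing bolt at the height to grip, 76 mm above the bench. Its x axis runs along the wing, z up, and it turns with the bolt. The bolt: black upright wing 56 mm long, 15 mm thick, from 55 to 91 mm above the bench, blue stripe on its top edge, blue skirt disc (54 mm) below it. In the housing frame x, y = (+70, -70) mm, diagonally across from green.
- port1 (a point): Centre of the mouth of one port (an upright grey open pipe neck) of the inlet manifold, a blue square block 200 x 200 x 30 mm fixed at any yaw; its four ports stand in a square 100 mm apart about its centre. The mouth is 66 mm above the bench; z up. Neck 76 mm outside, straight bore 64 mm, 36 mm deep.
- port2 (a point): Centre of the mouth of one port (an upright grey open pipe neck) of the inlet manifold, a blue square block 200 x 200 x 30 mm fixed at any yaw; its four ports stand in a square 100 mm apart about its centre. The mouth is 66 mm above the bench; z up. Neck 76 mm outside, straight bore 64 mm, 36 mm deep.
- port3 (a point): Centre of the mouth of one port (an upright grey open pipe neck) of the inlet manifold, a blue square block 200 x 200 x 30 mm fixed at any yaw; its four ports stand in a square 100 mm apart about its centre. The mouth is 66 mm above the bench; z up. Neck 76 mm outside, straight bore 64 mm, 36 mm deep.
- port4 (a point): Centre of the mouth of one port (an upright grey open pipe neck) of the inlet manifold, a blue square block 200 x 200 x 30 mm fixed at any yaw; its four ports stand in a square 100 mm apart about its centre. The mouth is 66 mm above the bench; z up. Neck 76 mm outside, straight bore 64 mm, 36 mm deep.
- bung1: Tapered bung (may be absent), 72 mm tall, 160 g, all alike. Origin: centre of its underside, z up. Orange plug, 50 mm diameter below to 60 mm at 30 mm up; orange flange 76 mm wide, 8 mm thick; round black grip, 28 mm diameter, from 38 to 72 mm. Starts upright on the bench between the units. Seated: flange on the rim, origin 30 mm below the mouth.
- bung2: Tapered bung (may be absent), 72 mm tall, 160 g, all alike. Origin: centre of its underside, z up. Orange plug, 50 mm diameter below to 60 mm at 30 mm up; orange flange 76 mm wide, 8 mm thick; round black grip, 28 mm diameter, from 38 to 72 mm. Starts upright on the bench between the units. Seated: flange on the rim, origin 30 mm below the mouth.
- bung3: Tapered bung (may be absent), 72 mm tall, 160 g, all alike. Origin: centre of its underside, z up. Orange plug, 50 mm diameter below to 60 mm at 30 mm up; orange flange 76 mm wide, 8 mm thick; round black grip, 28 mm diameter, from 38 to 72 mm. Starts upright on the bench between the units. Seated: flange on the rim, origin 30 mm below the mouth.
- bung4: Tapered bung (may be absent), 72 mm tall, 160 g, all alike. Origin: centre of its underside, z up. Orange plug, 50 mm diameter below to 60 mm at 30 mm up; orange flange 76 mm wide, 8 mm thick; round black grip, 28 mm diameter, from 38 to 72 mm. Starts upright on the bench between the units. Seated: flange on the rim, origin 30 mm below the mouth.
- block_plane: Block plane, 180 mm long, steel with wooden handle; leave alone. Origin at its underside centre.
- glue_bottle: Yellow glue bottle 170 mm tall with red cap, standing; leave alone. Origin at its underside centre.
- hammer: Hammer, 260 mm, lying; leave alone. Origin at its underside, mid-length.
- screwdriver: Screwdriver with green handle, 200 mm, lying; leave alone. Origin at its underside, mid-length.
- tape_measure: Yellow tape measure, 70 x 30 x 65 mm; leave alone. Origin at its underside centre.
- sanding_block: Cork sanding block, 110 x 65 x 35 mm; leave alone. Origin at its underside centre.
- oak_offcut: Oak offcut, 140 x 70 x 30 mm; leave alone. Origin at its underside centre.

How it is judged:
By the outcome, as a careful person would: the job done as asked, in the order asked, and still so for the second after the job is handed in, with the robot touching nothing.
Of bung1, bung2, bung3, bung4 only 2 to 4 are there at a start; the rules pass over those that are not, and their reading is None.
At some moment in a run one of bung1, bung2, bung3, bung4 may be knocked a few centimetres aside while the robot is not near it.
It also fails if it takes over 210 s, if anything falls off the work surface, if the arm or the gripper's body presses on something with over 40 N, if the wrist force passes 120 N, or if a joint passes its speed limit or range.

## Working session

There is one attempt and no reset: what is moved stays moved. The work goes in short steps, Python scripts to look and compute and a tool call to move; the robot and the scene stay as the last step left them, time stands still between calls to the robot, and variables do not carry over. Pictures are saved under pics/ and viewed, at most 14 in all, crops included, and the job is handed in when it is done.

Besides the shell and the picture viewer there is one more tool, called as name([rows], argument=value, ...), one row to a line, values as JSON. servo_tool: Moves the arm, as the interface text tells. Scaled input: -1 to 1 covers 250 mm each way for a shift and 90 degrees each way for a turn. Its arguments: {"type":"object","properties":{"commands":{"type":"array"},"claw":{"type":"number"},"squeeze":{"type":"number"}},"required":["commands"]}

```bash
ls; mkdir -p pics; python3 - <<'E'
from bench import r
import cv2
o=r.get_obs();print({k:(v if not hasattr(v,'round') else v) for k,v in o.items()}, r.tcp_to_tips)
for n in("side","top"):
    p,d=r.grab_frame(n);cv2.imwrite(f"pics/{n}0.png",p[...,::-1]);print(n,r.camera_model(n))
    for t in("bung1","grip_red","grip_yellow","grip_green","grip_blue","port1","housing"):
        print(t,[(x['uv'],round(x['confidence'],2)) for x in r.mark_of(n,t)])
E
```

```text
pics
{'clock': 0.0, 'joints': array([ 1.01991954,  0.47778925,  0.02233942,  1.55644656, -0.01148444,
        1.10927738, -0.08309347]), 'qvel': array([-0.00128367,  0.0007312 , -0.00118255, -0.00257357,  0.00084886,
        0.00068704, -0.0005289 ]), 'tau': array([-8.39477943e-04, -5.96447468e+01,  1.60735600e+00, -2.81189042e+01,
        1.23822302e-02,  9.37973469e-03,  1.31543768e-06]), 'tcp_pos': array([ 0.2889549 , -0.60941819,  0.24933501]), 'orientation': array([-3.06323633e+00, -6.89523138e-01,  8.40169380e-04]), 'contact_force': array([ 0.0689964 , -0.66171874, -0.32722427]), 'moment': array([ 0.02369296, -0.01097236, -0.02514559]), 'gripper_force': 0.0, 'grip_width': 0.08531834930653912} 0.019
side {'fx': 500.05887497255185, 'fy': 500.05887497255185, 'cx': 319.14934837726787, 'cy': 238.90269280970736, 'k1': -0.09600842027744845, 'extrinsics': array([[-0.96094822, -0.19341896,  0.19790812,  0.25102226],
       [-0.27658463,  0.69434294, -0.664371  ,  0.87483536],
       [-0.00891415, -0.69316447, -0.72072432,  1.04786809],
       [ 0.        ,  0.        ,  0.        ,  1. 
[... 749 characters left out ...]
4541915338143, 'extrinsics': array([[-0.01324137, -0.98869768,  0.14933711,  0.28583053],
       [-0.99986619,  0.01452703,  0.00752152,  0.00452385],
       [-0.00960594, -0.14921753, -0.98875773,  1.58384239],
       [ 0.        ,  0.        ,  0.        ,  1.        ]])}
bung1 [([335.7, 240.7], 0.96), ([328.9, 205.2], 0.92), ([331.4, 274.3], 0.72), ([153.1, 255.9], 0.69), ([344.4, 170.3], 0.58)]
grip_red [([285.9, 230.6], 0.65)]
grip_yellow [([213.7, 266.7], 0.81), ([325.3, 141.7], 0.2)]
grip_green [([268.6, 285.5], 0.67), ([151.4, 258.7], 0.66)]
grip_blue [([233.0, 212.9], 0.81)]
port1 [([437.6, 254.5], 0.9), ([409.6, 225.3], 0.8), ([436.6, 202.3], 0.55)]
housing [([256.3, 251.1], 0.85)]
```

View pics/top0.png

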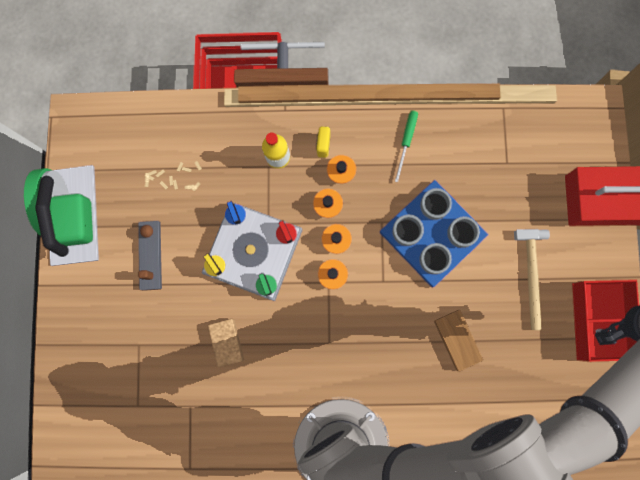

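View pics/side0.png

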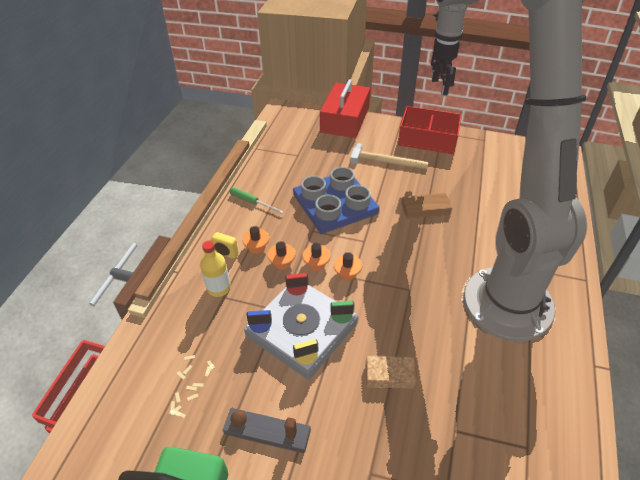

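Top picture: four bungs at about (342,169), (328,203), (336,239) and (332,273). The ports are at (436,203), (463,231), (435,258) and (408,230), and the bolts at red (286,232), yellow (214,265), green (266,285) and blue (235,212). The side picture shows the same layout, with the bungs at (256,238), (281,253), (316,254) and (347,265). All the ports are open.

```bash
cat > h.py <<'E'
import numpy as np, cv2
from bench import r
def cloud(n):
    p,d=r.grab_frame(n);c=r.camera_model(n)
    v,u=np.mgrid[:480,:640]
    K=np.array([[c['fx'],0,c['cx']],[0,c['fy'],c['cy']],[0,0,1.]])
    a=cv2.undistortPoints(np.stack([u,v],-1).reshape(-1,1,2).astype(float),K,np.array([c['k1'],0,0,0,0])).reshape(480,640,2)
    P=np.dstack([a*d[...,None],d]);T=c['extrinsics']
    W=P@T[:3,:3].T+T[:3,3];W[d==0]=np.nan
    return p,W
def near(W,xy,rad,z0,z1):
    return (np.hypot(W[...,0]-xy[0],W[...,1]-xy[1])<rad)&(W[...,2]>z0)&(W[...,2]<z1)
def circ(q):
    A=np.c_[2*q,np.ones(len(q))];s=np.linalg.lstsq(A,(q**2).sum(1),rcond=None)[0]
    return s[:2],np.sqrt(s[2]+s[:2]@s[:2])
E
cat > m.py <<'E'
from h import *
C={n:cloud(n) for n in("top","side")}
S=dict(b1=(342,169),b2=(328,203),b3=(336,239),b4=(332,273),p1=(436,203),p2=(463,231),p3=(435,258),p4=(408,230),red=(286,232),yellow=(214,265),green=(266,285),blue=(235,212))
Wt=C["top"][1]
for k,(u,v) in S.items():
    q=Wt[v-4:v+5,u-4:u+5].reshape(-1,3);g=np.nanmean(q,0)[:2]
    for n,(p,W) in C.items():
        if k[0]=='b' and k!='blue':
            for _ in range(3):
                s=W[near(W,g,.03,.064,.09)]; g=(s[:,:2].max(0)+s[:,:2].min(0))/2 if len(s) else g
            fl=W[near(W,g,.045,.030,.045)]
            print(k,n,len(s),s.mean(0).round(4),'mid',g.round(4),'z',np.median(s[:,2]).round(4),'flange box',((fl[:,:2].max(0)+fl[:,:2].min(0))/2).round(4),np.ptp(fl[:,:2],axis=0).round(3))
        elif k[0]=='p':
            s=W[near(W,g,.055,.058,.08)];c,R=circ(s[:,:2])
            print(k,n,len(s),c.round(4),R.round(4),np.median(s[:,2]).round(4))
        else:
            s=W[near(W,g,.036,.083,.11)]
            (c,wh,a)=cv2.minAreaRect((s[:,:2]*1000).astype(np.float32))
            w,V=np.linalg.eigh(np.cov(s[:,:2].T));x=V[:,1]
            print(k,n,len(s),s.mean(0).round(4),'rect',np.round(c,1),np.round(wh,1),'yaw',np.degrees(np.arctan2(x[1],x[0])).round(1)%180)
E
python3 m.py
```

```text
b1 top 95 [ 0.6989 -0.0128  0.0708] mid [ 0.6992 -0.0126] z 0.0708 flange box [ 0.7015 -0.0117] [0.074 0.073]
b1 side 76 [ 0.701  -0.0097  0.0722] mid [ 0.7011 -0.0115] z 0.0728 flange box [ 0.7021 -0.0125] [0.074 0.08 ]
b2 top 91 [0.6117 0.0232 0.0717] mid [0.6118 0.0228] z 0.0722 flange box [0.6123 0.0233] [0.076 0.072]
b2 side 82 [0.6118 0.0261 0.0722] mid [0.6129 0.0242] z 0.0727 flange box [0.6129 0.0251] [0.075 0.077]
b3 top 96 [0.5186 0.0031 0.0724] mid [0.5189 0.0039] z 0.0725 flange box [0.5192 0.0027] [0.074 0.074]
b3 side 81 [0.5184 0.0056 0.0721] mid [0.5194 0.0038] z 0.073 flange box [0.5192 0.0041] [0.074 0.075]
b4 top 96 [0.4289 0.0133 0.0718] mid [0.4289 0.0127] z 0.0715 flange box [0.4285 0.014 ] [0.074 0.073]
b4 side 87 [0.4284 0.0165 0.0727] mid [0.4285 0.0127] z 0.0736 flange box [0.429  0.0157] [0.075 0.076]
p1 top 230 [ 0.6003 -0.2499] 0.0351 0.0649
p1 side 187 [ 0.6028 -0.2507] 0.035 0.0649
p2 top 236 [ 0.5277 -0.3175] 0.0343 0.0648
p2 side 171 [ 0.5282 -0.3168] 0.034 0.0651
p3 top 235 [ 0.4616 -0.2429] 0.0351 0.0654
p3 side 196 [ 0.4613 -0.2433] 0.0347 0.0656
p4 top 207 [ 0.5359 -0.1782] 0.0349 0.0654
p4 side 203 [ 0.5355 -0.1768] 0.035 0.0655
red top 132 [0.5318 0.1296 0.0918] rect [533.1 130.2] [56.  14.8] yaw 23.599999999999994
red side 150 [0.5321 0.1329 0.0911] rect [532.7 130.6] [53.6 18.4] yaw 23.80000000000001
yellow top 135 [0.4526 0.3111 0.0913] rect [453.1 311.6] [55.9 14.6] yaw 34.19999999999999
yellow side 186 [0.4532 0.3147 0.0908] rect [452.9 313.3] [56.1 17.2] yaw 33.900000000000006
green top 143 [0.4022 0.1805 0.0912] rect [402.2 181. ] [55.6 15. ] yaw 19.099999999999994
green side 164 [0.4022 0.1841 0.0912] rect [402.2 181.9] [55.2 16.1] yaw 19.0
blue top 132 [0.5812 0.2602 0.0908] rect [582. 261.] [52.3 15.8] yaw 21.80000000000001
blue side 170 [0.5834 0.2632 0.0908] rect [584.1 261.6] [54.6 15.8] yaw 21.099999999999994
```

```bash
cat > plan.py <<'E'
# usage: plan.py x,y,z,yaw [...]  yaw of tool x in deg (unwrapped from current, "+"=ccw seen from above); prints rows
import sys
from h import *
from scipy.spatial.transform import Rotation as R
o=r.get_obs();p=o['tcp_pos'];Rt=R.from_rotvec(o['orientation']);x=Rt.as_matrix()[:,0];yaw=np.degrees(np.arctan2(x[1],x[0]))
print('now',p.round(4),'yaw',yaw.round(1),'q1,q7',o['joints'][[0,6]].round(2),'t',round(o['clock'],2))
for a in sys.argv[1:]:
    t=np.array([float(s) for s in a.split(',')]);dy=t[3]-yaw;d=t[:3]-p
    n=int(max(1,np.ceil(np.abs(dy)/90),np.ceil(np.linalg.norm(d)/.25)))
    for i in range(1,n+1):
        q=p+d/n;y=yaw+dy/n;Rn=R.from_euler('z',y,degrees=True)*R.from_euler('x',180,degrees=True)
        s=Rt.inv().apply(q-p)/.25;w=(Rt.inv()*Rn).as_rotvec()/(np.pi/2)
        print(a,i,[s.round(3).tolist(),w.round(3).tolist()],'rows>=',int(np.ceil(max(np.linalg.norm(q-p)/.05,abs(dy/n)/8.59))))
        p,yaw,Rt=q,y,Rn
E
python3 plan.py .5329,.1305,.2,203.7 .5329,.1305,.078,203.7
```

```text
now [ 0.2892 -0.6099  0.2503] yaw 25.4 q1,q7 [ 1.02 -0.08] t 0.9
.5329,.1305,.2,203.7 1 [[0.537, -0.565, 0.05], [0.0, 0.0, -0.495]] rows>= 6
.5329,.1305,.2,203.7 2 [[0.779, -0.025, 0.05], [0.0, 0.0, -0.495]] rows>= 6
.5329,.1305,.2,203.7 3 [[0.572, 0.529, 0.05], [0.0, 0.0, -0.495]] rows>= 6
.5329,.1305,.2,203.7 4 [[0.036, 0.779, 0.05], [-0.0, 0.0, -0.495]] rows>= 6
.5329,.1305,.078,203.7 1 [[-0.0, 0.0, 0.488], [0.0, -0.0, 0.0]] rows>= 3
```

servo_tool([
  [[0.537,-0.565,0.05],[0,0,-0.495]],
  [[0.537,-0.565,0.05],[0,0,-0.495]],
  [[0.537,-0.565,0.05],[0,0,-0.495]],
  [[0.537,-0.565,0.05],[0,0,-0.495]],
  [[0.537,-0.565,0.05],[0,0,-0.495]],
  [[0.537,-0.565,0.05],[0,0,-0.495]],
  [[0.537,-0.565,0.05],[0,0,-0.495]],
], claw=0, squeeze=60)

```text
clock: 1.6
tcp_pos: [0.3495, -0.4258, 0.2381]
orientation: [2.578, 1.794, -0.0]
contact_force: [0.0, -0.6, 0.8]
grip_width: 0.0856
gripper_force: 0.0
```

servo_tool([
  [[0.779,-0.025,0.05],[0,0,-0.495]],
  [[0.779,-0.025,0.05],[0,0,-0.495]],
  [[0.779,-0.025,0.05],[0,0,-0.495]],
  [[0.779,-0.025,0.05],[0,0,-0.495]],
  [[0.779,-0.025,0.05],[0,0,-0.495]],
  [[0.779,-0.025,0.05],[0,0,-0.495]],
  [[0.779,-0.025,0.05],[0,0,-0.495]],
])

```text
clock: 2.3
tcp_pos: [0.4107, -0.2415, 0.2253]
orientation: [1.71, 2.635, -0.0]
contact_force: [-0.5, -1.5, 0.2]
grip_width: 0.0854
gripper_force: 0.0
```

servo_tool([
  [[0.572,0.529,0.05],[0,0,-0.495]],
  [[0.572,0.529,0.05],[0,0,-0.495]],
  [[0.572,0.529,0.05],[0,0,-0.495]],
  [[0.572,0.529,0.05],[0,0,-0.495]],
  [[0.572,0.529,0.05],[0,0,-0.495]],
  [[0.572,0.529,0.05],[0,0,-0.495]],
  [[0.572,0.529,0.05],[0,0,-0.495]],
])

```text
clock: 3.0
tcp_pos: [0.4721, -0.0569, 0.2125]
orientation: [-0.585, -3.086, 0.001]
contact_force: [-0.6, -0.9, -0.3]
grip_width: 0.0855
gripper_force: 0.0
```

servo_tool([
  [[0.036,0.779,0.05],[0,0,-0.495]],
  [[0.036,0.779,0.05],[0,0,-0.495]],
  [[0.036,0.779,0.05],[0,0,-0.495]],
  [[0.036,0.779,0.05],[0,0,-0.495]],
  [[0.036,0.779,0.05],[0,0,-0.495]],
  [[0.036,0.779,0.05],[0,0,-0.495]],
  [[0.036,0.779,0.05],[0,0,-0.495]],
  [[0.036,0.779,0.05],[0,0,-0.495]],
])

```text
clock: 3.8
tcp_pos: [0.5337, 0.1278, 0.2001]
orientation: [0.629, -3.077, 0.002]
contact_force: [0.2, -0.2, -0.2]
grip_width: 0.0854
gripper_force: 0.0
```

```bash
python3 plan.py .5329,.1305,.078,203.7
```

```text
now [0.5337 0.1278 0.2001] yaw -156.9 q1,q7 [0.31 1.27] t 3.8
.5329,.1305,.078,203.7 1 [[-0.0, 0.002, 0.098], [-0.0, -0.001, -0.801]] rows>= 9
.5329,.1305,.078,203.7 2 [[-0.002, 0.0, 0.098], [0.0, 0.0, -0.801]] rows>= 9
.5329,.1305,.078,203.7 3 [[-0.001, -0.002, 0.098], [0.0, 0.0, -0.801]] rows>= 9
.5329,.1305,.078,203.7 4 [[0.002, -0.002, 0.098], [0.0, 0.0, -0.801]] rows>= 9
.5329,.1305,.078,203.7 5 [[0.002, 0.001, 0.098], [0.0, 0.0, -0.801]] rows>= 9
```

servo_tool([
  [[0,0.011,0.2],[0,0,-0.007]],
  [[0,0.011,0.4],[0,0,-0.007]],
  [[0,0.011,0.488],[0,0,-0.007]],
  [[0,0.011,0.488],[0,0,-0.007]],
  [[0,0.011,0.488],[0,0,-0.007]],
])

```text
clock: 4.3
tcp_pos: [0.5329, 0.1321, 0.079]
orientation: [-0.654, 3.072, -0.001]
contact_force: [0.7, -0.3, -0.3]
grip_width: 0.0852
gripper_force: 0.0
```

```bash
sed -i 's/dy=t\[3\]-yaw/dy=(t[3]-yaw+180)%360-180/' plan.py; python3 plan.py .5329,.1305,.078,203.7; python3 -c "
from bench import r
print(r.get_obs()['contact_force'],r.get_obs()['moment'])"
```

```text
now [0.5329 0.1321 0.079 ] yaw -156.0 q1,q7 [0.21 1.14] t 4.3
.5329,.1305,.078,203.7 1 [[0.003, -0.006, 0.004], [-0.0, 0.0, 0.004]] rows>= 1
[ 0.74407127 -0.25926349 -0.31243217] [ 0.01169608 -0.03512569 -0.00589883]
```

servo_tool([
  [[0.003,-0.006,0.003],[0,0,0.004]],
  [[0.003,-0.006,0.003],[0,0,0.004]],
  [[0.003,-0.006,0.003],[0,0,0.004]],
  [[0.003,-0.006,0.003],[0,0,0.004]],
  [[0.003,-0.006,0.003],[0,0,0.004]],
  [[0.003,-0.006,0.003],[0,0,0.004]],
  [[0.003,-0.006,0.003],[0,0,0.004]],
  [[0.003,-0.006,0.003],[0,0,0.004]],
], claw=1, squeeze=60)

```text
clock: 5.1
tcp_pos: [0.533, 0.1302, 0.0783]
orientation: [-0.648, 3.073, -0.003]
contact_force: [-0.6, -4.1, 6.4]
grip_width: 0.0143
gripper_force: 58.6
```

servo_tool([
  [[0,0,0],[0,0,0.09]],
  [[0,0,0],[0,0,0.18]],
  [[0,0,0],[0,0,0.27]],
  [[0,0,0],[0,0,0.36]],
  [[0,0,0],[0,0,0.45]],
  [[0,0,0],[0,0,0.54]],
  [[0,0,0],[0,0,0.63]],
  [[0,0,0],[0,0,0.72]],
  [[0,0,0],[0,0,0.81]],
  [[0,0,0],[0,0,0.9]],
  [[0,0,0],[0,0,0.9]],
])

```text
clock: 6.2
tcp_pos: [0.5336, 0.1319, 0.0783]
orientation: [1.503, 2.756, 0.004]
contact_force: [2.6, 0.9, 2.1]
grip_width: 0.0143
gripper_force: 59.1
```

```bash
python3 plan.py ; python3 -c "
from bench import r
print(r.get_obs()['contact_force'],r.get_obs()['moment'])"
```

```text
now [0.5336 0.1319 0.0783] yaw 122.8 q1,q7 [-0.05 -0.06] t 6.2
[2.64907504 0.93785997 2.10466543] [ 0.24272894 -0.66066777 -0.17230115]
```

servo_tool([
  [[0,0,0],[0,0,0.08]],
  [[0,0,0],[0,0,0.16]],
  [[0,0,0],[0,0,0.24]],
  [[0,0,0],[0,0,0.32]],
  [[0,0,0],[0,0,0.32]],
  [[0,0,0],[0,0,0.32]],
])

```text
clock: 6.8
tcp_pos: [0.5343, 0.1321, 0.0783]
orientation: [2.136, 2.301, 0.006]
contact_force: [5.0, 1.0, -0.8]
grip_width: 0.014
gripper_force: 58.9
```

```bash
cat > st.py <<'E'
from bench import r
o=r.get_obs();print('F',o['contact_force'].round(1),'M',o['moment'].round(2),'grip',round(o['gripper_force'],1),round(o['grip_width'],4))
E
python3 plan.py ; python3 st.py
```

```text
now [0.5343 0.1321 0.0783] yaw 94.3 q1,q7 [-0.14 -0.47] t 6.8
F [ 5.   1.  -0.8] M [ 0.26 -1.02 -0.12] grip 58.9 0.014
```

servo_tool([
  [[0,0,0],[0,0,0.06]],
  [[0,0,0],[0,0,0.12]],
  [[0,0,0],[0,0,0.12]],
  [[0,0,0],[0,0,0.12]],
])

```text
clock: 7.2
tcp_pos: [0.5341, 0.133, 0.0786]
orientation: [2.33, 2.103, 0.006]
contact_force: [4.8, 0.7, 2.7]
grip_width: 0.0145
gripper_force: 164.5
```

```bash
python3 plan.py ; python3 st.py
```

```text
now [0.5341 0.133  0.0786] yaw 84.1 q1,q7 [-0.18 -0.62] t 7.2
F [4.8 0.7 2.7] M [ 0.27 -1.05  3.85] grip 164.5 0.0145
```

servo_tool([
  [[0,0,0],[0,0,0.06]],
  [[0,0,0],[0,0,0.12]],
  [[0,0,0],[0,0,0.12]],
  [[0,0,0],[0,0,0.12]],
])

```text
clock: 7.6
tcp_pos: [0.5341, 0.1331, 0.0788]
orientation: [2.495, 1.897, 0.005]
contact_force: [5.5, -2.1, 7.5]
grip_width: 0.0147
gripper_force: 332.6
```

```bash
python3 plan.py ; python3 st.py
```

```text
now [0.5341 0.1331 0.0788] yaw 74.5 q1,q7 [-0.22 -0.77] t 7.6
F [ 5.5 -2.1  7.5] M [-0.61 -0.97  9.88] grip 332.6 0.0147
```

servo_tool([
  [[0,0,0],[0,0,-0.09]],
  [[0,0,0],[0,0,-0.18]],
  [[0,0,0],[0,0,-0.18]],
])

```text
clock: 7.9
tcp_pos: [0.5341, 0.1329, 0.0784]
orientation: [2.236, 2.206, 0.008]
contact_force: [5.0, 2.9, 2.9]
grip_width: 0.0138
gripper_force: 96.9
```

```bash
python3 plan.py ; python3 st.py
```

```text
now [0.5341 0.1329 0.0784] yaw 89.2 q1,q7 [-0.16 -0.55] t 7.9
F [5.  2.9 2.9] M [ 0.81 -0.97  1.13] grip 96.9 0.0138
```

servo_tool([
  [[0,0,0],[0,0,0]],
  [[0,0,0],[0,0,0]],
  [[0,0,0],[0,0,0]],
  [[0,0,0],[0,0,0]],
  [[0,0,0],[0,0,0]],
  [[0,0,-0.2],[0,0,0]],
  [[0,0,-0.3],[0,0,0]],
  [[0,0,-0.3],[0,0,0]],
  [[0,0,-0.3],[0,0,0]],
], claw=0)

```text
clock: 8.8
tcp_pos: [0.5324, 0.131, 0.1529]
orientation: [2.247, 2.194, 0.001]
contact_force: [-0.6, 0.5, -0.3]
grip_width: 0.0852
gripper_force: 0.0
```

```bash
python3 st.py; python3 plan.py .453,.312,.15,214 .453,.312,.078,214
```

```text
F [-0.6  0.5 -0.3] M [-0.03  0.09  0.04] grip 0.0 0.0852
now [0.5324 0.131  0.1529] yaw 88.6 q1,q7 [-0.13 -0.51] t 8.8
.453,.312,.15,214 1 [[0.358, -0.167, 0.006], [0.001, 0.0, -0.696]] rows>= 8
.453,.312,.15,214 2 [[0.313, 0.241, 0.006], [0.0, 0.0, -0.696]] rows>= 8
.453,.312,.078,214 1 [[0.0, 0.0, 0.288], [0.0, 0.0, 0.0]] rows>= 2
```

servo_tool([
  [[0.358,-0.167,0],[0,0,-0.696]],
  [[0.358,-0.167,0],[0,0,-0.696]],
  [[0.358,-0.167,0],[0,0,-0.696]],
  [[0.358,-0.167,0],[0,0,-0.696]],
  [[0.358,-0.167,0],[0,0,-0.696]],
  [[0.358,-0.167,0],[0,0,-0.696]],
  [[0.358,-0.167,0],[0,0,-0.696]],
  [[0.358,-0.167,0],[0,0,-0.696]],
  [[0.358,-0.167,0],[0,0,-0.696]],
])

```text
clock: 9.7
tcp_pos: [0.4918, 0.221, 0.151]
orientation: [-0.778, -3.041, 0.002]
contact_force: [-0.1, -0.1, -0.4]
grip_width: 0.0853
gripper_force: 0.0
```

servo_tool([
  [[0.313,0.241,0],[0,0,-0.696]],
  [[0.313,0.241,0],[0,0,-0.696]],
  [[0.313,0.241,0],[0,0,-0.696]],
  [[0.313,0.241,0],[0,0,-0.696]],
  [[0.313,0.241,0],[0,0,-0.696]],
  [[0.313,0.241,0],[0,0,-0.696]],
  [[0.313,0.241,0],[0,0,-0.696]],
  [[0.313,0.241,0],[0,0,-0.696]],
  [[0.313,0.241,0],[0,0,-0.696]],
  [[0.313,0.241,0],[0,0,-0.696]],
  [[0.313,0.241,0],[0,0,-0.696]],
])

```text
clock: 10.8
tcp_pos: [0.4528, 0.312, 0.1522]
orientation: [0.914, -3.005, 0.0]
contact_force: [-0.1, -0.4, 0.4]
grip_width: 0.0855
gripper_force: 0.0
```

```bash
python3 plan.py .453,.312,.078,214; python3 m.py | grep -v '^p'
```

```text
now [0.4528 0.312  0.1522] yaw -146.2 q1,q7 [-0.09  1.04] t 10.8
.453,.312,.078,214 1 [[-0.001, -0.0, 0.297], [-0.0, -0.0, -0.002]] rows>= 2
b1 top 94 [ 0.6994 -0.0127  0.0709] mid [ 0.6994 -0.0126] z 0.0711 flange box [ 0.7012 -0.0117] [0.074 0.073]
b1 side 73 [ 0.7012 -0.0097  0.0726] mid [ 0.7017 -0.0116] z 0.0729 flange box [ 0.7017 -0.0125] [0.076 0.077]
b2 top 94 [0.6116 0.0232 0.0714] mid [0.612  0.0228] z 0.0712 flange box [0.613  0.0233] [0.075 0.072]
b2 side 13 [0.6223 0.0285 0.0717] mid [0.6228 0.0262] z 0.0718 flange box [0.6269 0.0317] [0.047 0.065]
b3 top 95 [0.5188 0.0031 0.0722] mid [0.5188 0.0039] z 0.0721 flange box [0.5193 0.0028] [0.074 0.074]
b3 side 0 [nan nan nan] mid [0.5188 0.0039] z nan flange box [0.4922 0.002 ] [0.021 0.058]
b4 top 98 [0.4287 0.0134 0.0715] mid [0.4293 0.0127] z 0.0719 flange box [0.4286 0.0141] [0.074 0.074]
b4 side 87 [0.4286 0.0158 0.072 ] mid [0.4285 0.0132] z 0.0724 flange box [0.4286 0.016 ] [0.074 0.076]
red top 141 [0.5319 0.1295 0.0912] rect [531.8 129.8] [16. 55.] yaw 93.6
red side 0 [nan nan nan] rect [0. 0.] [0. 0.] yaw nan
yel
[... 451 characters left out ...]
arning: Mean of empty slice.
  print(k,n,len(s),s.mean(0).round(4),'mid',g.round(4),'z',np.median(s[:,2]).round(4),'flange box',((fl[:,:2].max(0)+fl[:,:2].min(0))/2).round(4),np.ptp(fl[:,:2],axis=0).round(3))
  ret = um.true_divide(
  return _methods._mean(a, axis=axis, dtype=dtype,
  ret = ret.dtype.type(ret / rcount)
  avg = a.mean(axis, **keepdims_kw)
m.py:19: RuntimeWarning: Degrees of freedom <= 0 for slice
  w,V=np.linalg.eigh(np.cov(s[:,:2].T));x=V[:,1]
  c *= np.true_divide(1, fact)
  c *= np.true_divide(1, fact)
m.py:20: RuntimeWarning: Mean of empty slice.
  print(k,n,len(s),s.mean(0).round(4),'rect',np.round(c,1),np.round(wh,1),'yaw',np.degrees(np.arctan2(x[1],x[0])).round(1)%180)
```

servo_tool([
  [[0,0,0.2],[0,0,0]],
  [[0,0,0.295],[0,0,0]],
  [[0,0,0.295],[0,0,0]],
  [[0,0,0.295],[0,0,0]],
])

```text
clock: 11.3
tcp_pos: [0.453, 0.3125, 0.0793]
orientation: [0.917, -3.005, -0.0]
contact_force: [-0.1, 0.2, 0.4]
grip_width: 0.0856
gripper_force: 0.0
```

servo_tool([
  [[0,0,0],[0,0,0]],
  [[0,0,0],[0,0,0]],
  [[0,0,0],[0,0,0]],
  [[0,0,0],[0,0,0]],
  [[0,0,0],[0,0,0]],
  [[0,0,0],[0,0,0]],
  [[0,0,0],[0,0,0]],
  [[0,0,0],[0,0,0]],
], claw=1)

```text
clock: 12.1
tcp_pos: [0.4538, 0.3114, 0.0794]
orientation: [-0.915, 3.004, -0.002]
contact_force: [0.4, -2.3, 5.4]
grip_width: 0.0143
gripper_force: 58.6
```

servo_tool([
  [[0,0,0],[0,0,0.09]],
  [[0,0,0],[0,0,0.18]],
  [[0,0,0],[0,0,0.27]],
  [[0,0,0],[0,0,0.36]],
  [[0,0,0],[0,0,0.45]],
  [[0,0,0],[0,0,0.54]],
  [[0,0,0],[0,0,0.63]],
  [[0,0,0],[0,0,0.72]],
  [[0,0,0],[0,0,0.81]],
  [[0,0,0],[0,0,0.9]],
  [[0,0,0],[0,0,1.0]],
  [[0,0,0],[0,0,1.0]],
  [[0,0,0],[0,0,1.0]],
])

```text
clock: 13.4
tcp_pos: [0.4541, 0.313, 0.0794]
orientation: [1.471, 2.774, 0.004]
contact_force: [3.2, 2.4, 0.2]
grip_width: 0.0143
gripper_force: 59.0
```

```bash
python3 plan.py .453,.312,.078,92; python3 st.py
```

```text
now [0.4541 0.313  0.0794] yaw 124.1 q1,q7 [-0.43 -0.37] t 13.4
.453,.312,.078,92 1 [[-0.001, -0.006, 0.006], [0.002, -0.001, 0.357]] rows>= 4
F [3.2 2.4 0.2] M [ 0.44 -0.86 -0.09] grip 59.0 0.0143
```

servo_tool([
  [[0,0,0],[0,0,0.09]],
  [[0,0,0],[0,0,0.18]],
  [[0,0,0],[0,0,0.27]],
  [[0,0,0],[0,0,0.34]],
  [[0,0,0],[0,0,0.4]],
  [[0,0,0],[0,0,0.4]],
  [[0,0,0],[0,0,0.4]],
])

```text
clock: 14.1
tcp_pos: [0.4546, 0.3139, 0.0796]
orientation: [2.251, 2.19, 0.008]
contact_force: [5.7, 3.5, 0.5]
grip_width: 0.0144
gripper_force: 103.5
```

```bash
python3 plan.py ; python3 st.py
```

```text
now [0.4546 0.3139 0.0796] yaw 88.4 q1,q7 [-0.56 -0.89] t 14.1
F [5.7 3.5 0.5] M [ 0.76 -1.18  1.5 ] grip 103.5 0.0144
```

servo_tool([
  [[0,0,0],[0,0,0]],
  [[0,0,0],[0,0,0]],
  [[0,0,0],[0,0,0]],
  [[0,0,0],[0,0,0]],
  [[0,0,0],[0,0,0]],
  [[0,0,-0.2],[0,0,0]],
  [[0,0,-0.3],[0,0,0]],
  [[0,0,-0.3],[0,0,0]],
  [[0,0,-0.3],[0,0,0]],
], claw=0)

```text
clock: 15.0
tcp_pos: [0.4531, 0.312, 0.1542]
orientation: [2.261, 2.181, 0.001]
contact_force: [0.2, -0.0, -1.4]
grip_width: 0.0853
gripper_force: 0.0
```

```bash
python3 st.py; python3 plan.py .4022,.1815,.15,199
```

```text
F [ 0.2 -0.  -1.4] M [-0.03  0.03  0.01] grip 0.0 0.0853
now [0.4531 0.312  0.1542] yaw 87.9 q1,q7 [-0.53 -0.86] t 15.0
.4022,.1815,.15,199 1 [[-0.265, -0.092, 0.008], [0.001, -0.0, -0.617]] rows>= 7
.4022,.1815,.15,199 2 [[-0.074, -0.27, 0.008], [-0.0, 0.0, -0.617]] rows>= 7
```

servo_tool([
  [[-0.265,-0.092,0],[0,0,-0.617]],
  [[-0.265,-0.092,0],[0,0,-0.617]],
  [[-0.265,-0.092,0],[0,0,-0.617]],
  [[-0.265,-0.092,0],[0,0,-0.617]],
  [[-0.265,-0.092,0],[0,0,-0.617]],
  [[-0.265,-0.092,0],[0,0,-0.617]],
  [[-0.265,-0.092,0],[0,0,-0.617]],
  [[-0.265,-0.092,0],[0,0,-0.617]],
])

```text
clock: 15.8
tcp_pos: [0.4268, 0.246, 0.1524]
orientation: [-0.984, -2.981, 0.003]
contact_force: [0.2, 0.6, -0.1]
grip_width: 0.0856
gripper_force: 0.0
```

servo_tool([
  [[-0.074,-0.27,0],[0,0,-0.617]],
  [[-0.074,-0.27,0],[0,0,-0.617]],
  [[-0.074,-0.27,0],[0,0,-0.617]],
  [[-0.074,-0.27,0],[0,0,-0.617]],
  [[-0.074,-0.27,0],[0,0,-0.617]],
  [[-0.074,-0.27,0],[0,0,-0.617]],
  [[-0.074,-0.27,0],[0,0,-0.617]],
  [[-0.074,-0.27,0],[0,0,-0.617]],
  [[-0.074,-0.27,0],[0,0,-0.617]],
  [[-0.074,-0.27,0],[0,0,-0.617]],
])

```text
clock: 16.8
tcp_pos: [0.4021, 0.1813, 0.1535]
orientation: [0.515, -3.099, 0.0]
contact_force: [-0.4, 0.2, 0.2]
grip_width: 0.0852
gripper_force: 0.0
```

```bash
python3 plan.py .4022,.1815,.079,199; python3 m.py 2>/dev/null| grep -E 'yellow|red|green'
```

```text
now [0.4021 0.1813 0.1535] yaw -161.1 q1,q7 [-0.02  1.11] t 16.8
.4022,.1815,.079,199 1 [[-0.001, 0.0, 0.298], [-0.0, -0.0, -0.002]] rows>= 2
red top 141 [0.532  0.1297 0.0909] rect [532.1 130.1] [16.  55.4] yaw 93.8
red side 124 [0.5314 0.1336 0.0917] rect [532.9 132.1] [16.  56.8] yaw 94.4
yellow top 0 [nan nan nan] rect [0. 0.] [0. 0.] yaw nan
yellow side 0 [nan nan nan] rect [0. 0.] [0. 0.] yaw nan
green top 0 [nan nan nan] rect [0. 0.] [0. 0.] yaw nan
green side 0 [nan nan nan] rect [0. 0.] [0. 0.] yaw nan
```

servo_tool([
  [[0,0,0.2],[0,0,0]],
  [[0,0,0.298],[0,0,0]],
  [[0,0,0.298],[0,0,0]],
  [[0,0,0.298],[0,0,0]],
])

```text
clock: 17.3
tcp_pos: [0.4022, 0.1817, 0.0796]
orientation: [0.518, -3.098, -0.0]
contact_force: [0.8, 0.6, 0.4]
grip_width: 0.0854
gripper_force: 0.0
```

servo_tool([
  [[0,0,0],[0,0,0]],
  [[0,0,0],[0,0,0]],
  [[0,0,0],[0,0,0]],
  [[0,0,0],[0,0,0]],
  [[0,0,0],[0,0,0]],
  [[0,0,0],[0,0,0]],
  [[0,0,0],[0,0,0]],
  [[0,0,0],[0,0,0]],
], claw=1)

```text
clock: 18.1
tcp_pos: [0.4027, 0.1812, 0.0798]
orientation: [-0.517, 3.098, -0.001]
contact_force: [-1.5, -1.7, 6.6]
grip_width: 0.0144
gripper_force: 58.3
```

servo_tool([
  [[0,0,0],[0,0,0.09]],
  [[0,0,0],[0,0,0.18]],
  [[0,0,0],[0,0,0.27]],
  [[0,0,0],[0,0,0.36]],
  [[0,0,0],[0,0,0.45]],
  [[0,0,0],[0,0,0.54]],
  [[0,0,0],[0,0,0.63]],
  [[0,0,0],[0,0,0.72]],
  [[0,0,0],[0,0,0.81]],
  [[0,0,0],[0,0,0.9]],
  [[0,0,0],[0,0,0.9]],
  [[0,0,0],[0,0,0.9]],
])

```text
clock: 19.3
tcp_pos: [0.4033, 0.1826, 0.0799]
orientation: [1.613, 2.695, 0.004]
contact_force: [1.8, 4.3, 3.1]
grip_width: 0.0135
gripper_force: 58.5
```

```bash
python3 plan.py .4022,.1815,.079,89; python3 st.py; python3 m.py 2>/dev/null| grep -E 'yellow'
```

```text
now [0.4033 0.1826 0.0799] yaw 118.2 q1,q7 [-0.39 -0.21] t 19.3
.4022,.1815,.079,89 1 [[-0.002, -0.006, 0.003], [0.002, -0.001, 0.325]] rows>= 4
F [1.8 4.3 3.1] M [ 0.78 -0.4  -0.13] grip 58.5 0.0135
```

servo_tool([
  [[0,0,0],[0,0,0.09]],
  [[0,0,0],[0,0,0.18]],
  [[0,0,0],[0,0,0.27]],
  [[0,0,0],[0,0,0.34]],
  [[0,0,0],[0,0,0.34]],
  [[0,0,0],[0,0,0.34]],
])

```text
clock: 20.0
tcp_pos: [0.4038, 0.1828, 0.08]
orientation: [2.255, 2.184, 0.005]
contact_force: [4.4, 3.0, 4.0]
grip_width: 0.014
gripper_force: 108.7
```

```bash
python3 plan.py ; python3 st.py
```

```text
now [0.4038 0.1828 0.08  ] yaw 88.2 q1,q7 [-0.51 -0.65] t 20.0
F [4.4 3.  4. ] M [ 0.56 -0.96  3.08] grip 108.7 0.014
```

servo_tool([
  [[0,0,0],[0,0,0]],
  [[0,0,0],[0,0,0]],
  [[0,0,0],[0,0,0]],
  [[0,0,0],[0,0,0]],
  [[0,0,0],[0,0,0]],
  [[0,0,-0.2],[0,0,0]],
  [[0,0,-0.3],[0,0,0]],
  [[0,0,-0.3],[0,0,0]],
  [[0,0,-0.3],[0,0,0]],
], claw=0)

```text
clock: 20.9
tcp_pos: [0.4023, 0.1813, 0.1545]
orientation: [2.272, 2.17, 0.001]
contact_force: [-0.8, -0.4, -0.9]
grip_width: 0.0852
gripper_force: 0.0
```

```bash
python3 st.py; python3 plan.py .583,.2612,.15,201.5
```

```text
F [-0.8 -0.4 -0.9] M [-0.03  0.03 -0.02] grip 0.0 0.0852
now [0.4023 0.1813 0.1545] yaw 87.4 q1,q7 [-0.5  -0.64] t 20.9
.583,.2612,.15,201.5 1 [[0.176, 0.354, 0.009], [0.001, 0.0, -0.634]] rows>= 7
.583,.2612,.15,201.5 2 [[-0.201, 0.34, 0.009], [0.0, 0.0, -0.634]] rows>= 7
```

servo_tool([
  [[0.176,0.354,0],[0,0,-0.634]],
  [[0.176,0.354,0],[0,0,-0.634]],
  [[0.176,0.354,0],[0,0,-0.634]],
  [[0.176,0.354,0],[0,0,-0.634]],
  [[0.176,0.354,0],[0,0,-0.634]],
  [[0.176,0.354,0],[0,0,-0.634]],
  [[0.176,0.354,0],[0,0,-0.634]],
  [[0.176,0.354,0],[0,0,-0.634]],
])

```text
clock: 21.7
tcp_pos: [0.4918, 0.2207, 0.1525]
orientation: [-0.958, -2.989, 0.003]
contact_force: [-0.8, -0.3, -0.7]
grip_width: 0.0854
gripper_force: 0.0
```

servo_tool([
  [[-0.201,0.34,0],[0,0,-0.634]],
  [[-0.201,0.34,0],[0,0,-0.634]],
  [[-0.201,0.34,0],[0,0,-0.634]],
  [[-0.201,0.34,0],[0,0,-0.634]],
  [[-0.201,0.34,0],[0,0,-0.634]],
  [[-0.201,0.34,0],[0,0,-0.634]],
  [[-0.201,0.34,0],[0,0,-0.634]],
  [[-0.201,0.34,0],[0,0,-0.634]],
  [[-0.201,0.34,0],[0,0,-0.634]],
  [[-0.201,0.34,0],[0,0,-0.634]],
])

```text
clock: 22.7
tcp_pos: [0.5828, 0.2612, 0.1538]
orientation: [0.582, -3.087, 0.0]
contact_force: [0.5, 1.0, -0.3]
grip_width: 0.0853
gripper_force: 0.0
```

```bash
python3 plan.py .583,.2612,.079,201.5; python3 m.py 2>/dev/null| grep -E 'yellow|red|green'
```

```text
now [0.5828 0.2612 0.1538] yaw -158.7 q1,q7 [-0.18  1.18] t 22.7
.583,.2612,.079,201.5 1 [[-0.001, -0.0, 0.299], [-0.0, -0.0, -0.002]] rows>= 2
red top 0 [nan nan nan] rect [0. 0.] [0. 0.] yaw nan
red side 0 [nan nan nan] rect [0. 0.] [0. 0.] yaw nan
yellow top 144 [0.4527 0.3116 0.0912] rect [452.8 312.1] [15.1 57.5] yaw 94.2
yellow side 162 [0.4527 0.3149 0.0914] rect [453.4 313.7] [14.9 57.7] yaw 93.0
green top 0 [nan nan nan] rect [0. 0.] [0. 0.] yaw nan
green side 0 [nan nan nan] rect [0. 0.] [0. 0.] yaw nan
```

servo_tool([
  [[0,0,0.2],[0,0,0]],
  [[0,0,0.298],[0,0,0]],
  [[0,0,0.298],[0,0,0]],
  [[0,0,0.298],[0,0,0]],
])

```text
clock: 23.2
tcp_pos: [0.5831, 0.2616, 0.0802]
orientation: [0.585, -3.087, -0.0]
contact_force: [0.1, 0.3, 0.2]
grip_width: 0.0854
gripper_force: 0.0
```

servo_tool([
  [[0,0,0],[0,0,0]],
  [[0,0,0],[0,0,0]],
  [[0,0,0],[0,0,0]],
  [[0,0,0],[0,0,0]],
  [[0,0,0],[0,0,0]],
  [[0,0,0],[0,0,0]],
  [[0,0,0],[0,0,0]],
  [[0,0,0],[0,0,0]],
], claw=1)

```text
clock: 24.0
tcp_pos: [0.5836, 0.2605, 0.0805]
orientation: [-0.585, 3.086, -0.002]
contact_force: [-1.8, -3.4, 4.9]
grip_width: 0.0139
gripper_force: 58.7
```

servo_tool([
  [[0,0,0],[0,0,0.09]],
  [[0,0,0],[0,0,0.18]],
  [[0,0,0],[0,0,0.27]],
  [[0,0,0],[0,0,0.36]],
  [[0,0,0],[0,0,0.45]],
  [[0,0,0],[0,0,0.54]],
  [[0,0,0],[0,0,0.63]],
  [[0,0,0],[0,0,0.72]],
  [[0,0,0],[0,0,0.81]],
  [[0,0,0],[0,0,0.9]],
  [[0,0,0],[0,0,0.9]],
  [[0,0,0],[0,0,0.9]],
])

```text
clock: 25.2
tcp_pos: [0.5844, 0.2626, 0.0806]
orientation: [1.553, 2.729, 0.005]
contact_force: [4.5, 3.6, -0.3]
grip_width: 0.0139
gripper_force: 58.7
```

```bash
python3 plan.py .583,.2612,.079,88.5; python3 st.py; python3 m.py 2>/dev/null| grep -E 'green'
```

```text
now [0.5844 0.2626 0.0806] yaw 120.7 q1,q7 [-0.46 -0.04] t 25.2
.583,.2612,.079,88.5 1 [[-0.002, -0.007, 0.006], [0.002, -0.001, 0.358]] rows>= 4
F [ 4.5  3.6 -0.3] M [ 0.63 -0.97 -0.09] grip 58.7 0.0139
```

servo_tool([
  [[0,0,0],[0,0,0.09]],
  [[0,0,0],[0,0,0.18]],
  [[0,0,0],[0,0,0.27]],
  [[0,0,0],[0,0,0.365]],
  [[0,0,0],[0,0,0.365]],
  [[0,0,0],[0,0,0.365]],
])

```text
clock: 25.9
tcp_pos: [0.585, 0.2631, 0.0807]
orientation: [2.25, 2.188, 0.007]
contact_force: [7.0, 2.2, -0.7]
grip_width: 0.0141
gripper_force: 104.5
```

```bash
python3 plan.py ; python3 st.py
```

```text
now [0.585  0.2631 0.0807] yaw 88.4 q1,q7 [-0.56 -0.51] t 25.9
F [ 7.   2.2 -0.7] M [ 0.55 -1.38  2.85] grip 104.5 0.0141
```

servo_tool([
  [[0,0,0],[0,0,0]],
  [[0,0,0],[0,0,0]],
  [[0,0,0],[0,0,0]],
  [[0,0,0],[0,0,0]],
  [[0,0,0],[0,0,0]],
  [[0,0,-0.2],[0,0,0]],
  [[0,0,-0.4],[0,0,0]],
  [[0,0,-0.4],[0,0,0]],
  [[0,0,-0.4],[0,0,0]],
], claw=0)

```text
clock: 26.8
tcp_pos: [0.5838, 0.2615, 0.1815]
orientation: [2.266, 2.175, 0.005]
contact_force: [-0.8, -0.0, -0.0]
grip_width: 0.0855
gripper_force: 0.0
```

```bash
python3 st.py; python3 plan.py .519,.0036,.17,180; python3 m.py 2>/dev/null|grep ^b
```

```text
F [-0.8 -0.  -0. ] M [ 0.    0.01 -0.01] grip 0.0 0.0855
now [0.5838 0.2615 0.1815] yaw 87.6 q1,q7 [-0.57 -0.52] t 26.8
.519,.0036,.17,180 1 [[-0.521, -0.108, 0.022], [0.002, -0.0, -0.513]] rows>= 6
.519,.0036,.17,180 2 [[-0.282, -0.451, 0.023], [0.0, 0.0, -0.513]] rows>= 6
b1 top 94 [ 0.6991 -0.0125  0.072 ] mid [ 0.6987 -0.0126] z 0.0721 flange box [ 0.7013 -0.0117] [0.074 0.073]
b1 side 0 [nan nan nan] mid [ 0.6987 -0.0126] z nan flange box [ 0.6715 -0.0226] [0.012 0.033]
b2 top 94 [0.6118 0.0235 0.0716] mid [0.6118 0.0228] z 0.0717 flange box [0.6129 0.0233] [0.076 0.072]
b2 side 83 [0.6122 0.0258 0.0717] mid [0.6125 0.025 ] z 0.0722 flange box [0.6131 0.0252] [0.076 0.078]
b3 top 97 [0.5186 0.0031 0.0717] mid [0.519  0.0039] z 0.0717 flange box [0.5196 0.0027] [0.074 0.074]
b3 side 84 [0.5183 0.0059 0.0722] mid [0.5195 0.0041] z 0.0725 flange box [0.519  0.0049] [0.075 0.076]
b4 top 96 [0.4285 0.0134 0.0724] mid [0.4289 0.0127] z 0.072 flange box [0.4287 0.0142] [0.075 0.074]
b4 side 88 [0.4287 0.0165 0.0724] mid [0.4289 0.0165] z 0.0732 flange box [0.4287 0.0155] [0.074 0.075]
blue top 0 [nan nan nan] rect [0. 0.] [0. 0.] yaw nan
blue side 0 [nan nan nan] rect [0. 0.] [0. 0.] yaw nan
```

servo_tool([
  [[-0.521,-0.108,0.022],[0,0,-0.513]],
  [[-0.521,-0.108,0.022],[0,0,-0.513]],
  [[-0.521,-0.108,0.022],[0,0,-0.513]],
  [[-0.521,-0.108,0.022],[0,0,-0.513]],
  [[-0.521,-0.108,0.022],[0,0,-0.513]],
  [[-0.521,-0.108,0.022],[0,0,-0.513]],
  [[-0.521,-0.108,0.022],[0,0,-0.513]],
])

```text
clock: 27.6
tcp_pos: [0.5497, 0.1317, 0.1728]
orientation: [-1.231, -2.888, 0.003]
contact_force: [-0.3, 0.1, -0.3]
grip_width: 0.0855
gripper_force: 0.0
```

servo_tool([
  [[-0.282,-0.451,0.023],[0,0,-0.513]],
  [[-0.282,-0.451,0.023],[0,0,-0.513]],
  [[-0.282,-0.451,0.023],[0,0,-0.513]],
  [[-0.282,-0.451,0.023],[0,0,-0.513]],
  [[-0.282,-0.451,0.023],[0,0,-0.513]],
  [[-0.282,-0.451,0.023],[0,0,-0.513]],
  [[-0.282,-0.451,0.023],[0,0,-0.513]],
  [[-0.282,-0.451,0.023],[0,0,-0.513]],
  [[-0.282,-0.451,0.023],[0,0,-0.513]],
])

```text
clock: 28.5
tcp_pos: [0.5179, 0.0034, 0.1681]
orientation: [-0.003, -3.141, 0.0]
contact_force: [-1.0, 1.0, 0.7]
grip_width: 0.0855
gripper_force: 0.0
```

```bash
python3 plan.py .519,.0036,.061,180; python3 m.py 2>/dev/null|grep -E '^b|green|red|yell'
```

```text
now [0.5179 0.0034 0.1681] yaw 179.9 q1,q7 [0.05 1.35] t 28.5
.519,.0036,.061,180 1 [[-0.005, 0.001, 0.429], [-0.0, -0.0, -0.001]] rows>= 3
b1 top 92 [ 0.6992 -0.0128  0.0713] mid [ 0.6995 -0.0126] z 0.0707 flange box [ 0.7039 -0.0118] [0.069 0.073]
b1 side 78 [ 0.7007 -0.0095  0.072 ] mid [ 0.7014 -0.0129] z 0.0722 flange box [ 0.7021 -0.0123] [0.075 0.076]
```

servo_tool([
  [[-0.005,0,0.2],[0,0,0]],
  [[-0.005,0,0.36],[0,0,0]],
  [[-0.005,0,0.43],[0,0,0]],
  [[-0.005,0,0.43],[0,0,0]],
  [[-0.005,0,0.43],[0,0,0]],
])

```text
clock: 29.1
tcp_pos: [0.5198, 0.0035, 0.0614]
orientation: [0.001, 3.141, 0.0]
contact_force: [0.4, -0.2, 0.6]
grip_width: 0.0853
gripper_force: 0.0
```

servo_tool([
  [[0,0,0],[0,0,0]],
  [[0,0,0],[0,0,0]],
  [[0,0,0],[0,0,0]],
  [[0,0,0],[0,0,0]],
  [[0,0,0],[0,0,0]],
  [[0,0,0],[0,0,0]],
  [[0,0,0],[0,0,0]],
], claw=1, squeeze=60)

```text
clock: 29.8
tcp_pos: [0.5199, 0.0033, 0.0619]
orientation: [0.0, 3.14, -0.0]
contact_force: [-1.6, -0.1, 5.0]
grip_width: 0.0264
gripper_force: 58.6
```

servo_tool([
  [[0,0,-0.2],[0,0,0]],
  [[0,0,-0.4],[0,0,0]],
  [[0,0,-0.58],[0,0,0]],
  [[0,0,-0.58],[0,0,0]],
  [[0,0,-0.58],[0,0,0]],
])

```text
clock: 30.3
tcp_pos: [0.5197, 0.0032, 0.207]
orientation: [0.001, 3.139, -0.0]
contact_force: [-0.6, 0.2, -2.5]
grip_width: 0.0266
gripper_force: 59.8
```

```bash
sed -i 's/; g=(s\[/; g=(s[/; s/^    for n,(p,W) in C.items():/&\n      try:/' m.py; python3 - <<'E'
L=open('m.py').read().split('      try:\n')
b=L[1].split('\n');b=['  '+x if x.strip() else x for x in b]
open('m.py','w').write(L[0]+'      try:\n'+'\n'.join(b)+"\n      except Exception: print(k,n,'hidden')\n")
E
python3 st.py; python3 plan.py .5281,-.3176,.2,180; python3 m.py 2>/dev/null|grep -v ^p
```

```text
F [-0.6  0.2 -2.5] M [ 0.03  0.03 -0.04] grip 59.8 0.0266
now [0.5197 0.0032 0.207 ] yaw 180.0 q1,q7 [0.07 1.37] t 30.3
.5281,-.3176,.2,180 1 [[-0.017, -0.642, 0.014], [-0.0, 0.001, -0.0]] rows>= 4
.5281,-.3176,.2,180 2 [[-0.017, -0.642, 0.014], [0.0, 0.0, -0.0]] rows>= 4
b1 top 91 [ 0.6992 -0.0123  0.0716] mid [ 0.6997 -0.0127] z 0.0715 flange box [ 0.709  -0.0117] [0.057 0.073]
b1 side 75 [ 0.7009 -0.0097  0.0725] mid [ 0.7015 -0.0108] z 0.0731 flange box [ 0.7021 -0.0109] [0.076 0.075]
b2 top 0 [nan nan nan] mid [0.4967 0.0167] z nan flange box [0.4564 0.0341] [0.003 0.003]
b2 side 0 [nan nan nan] mid [0.4967 0.0167] z nan flange box [0.4592 0.0164] [0.014 0.042]
b3 top 1 [0.4222 0.0252 0.0665] mid [0.4222 0.0252] z 0.0665 flange box [0.4251 0.0359] [0.066 0.03 ]
b3 side 89 [0.4282 0.0168 0.0725] mid [0.429  0.0163] z 0.0731 flange box [0.4288 0.0155] [0.075 0.076]
b4 top 0 [nan nan nan] mid [0.3746 0.0114] z nan flange box [0.4035 0.0309] [0.023 0.02 ]
b4 side 0 [nan nan nan] mid [0.3746 0.0114] z nan flange box [0.4048 0.0122] [0.027 0.058]
red top 139 [0.5321 0.1299 0.0905] rect [531.9 130. ] [16.2 55.7] yaw 94.1
red side 121 [0.5316 0.1334 0.0917] rect [532.8 131. ] [15.2 57.9] yaw 94.3
yellow top 147 [0.4525 0.3113 0.0912] rect [452.6 312.4] [15.2 57.7] yaw 93.1
yellow side 164 [0.4527 0.3149 0.0912] rect [453.4 313.2] [15.6 55.5] yaw 92.8
green top 139 [0.402  0.1817 0.0909] rect [402.3 181.3] [15.5 54.9] yaw 94.5
green side 133 [0.4018 0.1852 0.0919] rect [402.4 182.4] [14.8 56. ] yaw 93.7
blue top 137 [0.5805 0.2599 0.0908] rect [581. 260.] [16.3 55.6] yaw 93.8
blue side 148 [0.5826 0.2644 0.0914] rect [583.8 261.9] [15.8 58.8] yaw 93.1
```

servo_tool([
  [[-0.017,-0.15,0],[0,0,0]],
  [[-0.017,-0.3,0],[0,0,0]],
  [[-0.017,-0.45,0],[0,0,0]],
  [[-0.017,-0.642,0],[0,0,0]],
  [[-0.017,-0.642,0],[0,0,0]],
])

```text
clock: 30.9
tcp_pos: [0.5213, -0.1652, 0.2039]
orientation: [-0.016, -3.137, 0.005]
contact_force: [0.4, -0.6, -0.6]
grip_width: 0.0265
gripper_force: 59.8
```

servo_tool([
  [[-0.017,-0.2,0.05],[0,0,0]],
  [[-0.017,-0.36,0.1],[0,0,0]],
  [[-0.017,-0.52,0.1],[0,0,0]],
  [[-0.017,-0.642,0.1],[0,0,0]],
  [[-0.017,-0.642,0.1],[0,0,0]],
  [[-0.017,-0.642,0.1],[0,0,0]],
  [[-0.017,-0.642,0.1],[0,0,0]],
])

```text
clock: 31.6
tcp_pos: [0.5276, -0.3159, 0.1797]
orientation: [0.002, -3.14, -0.003]
contact_force: [0.1, 0.8, -2.5]
grip_width: 0.0264
gripper_force: 59.9
```

```bash
python3 st.py; python3 plan.py .5281,-.3174,.105,180;python3 - <<'E'
from h import *
p,W=cloud("side");cv2.imwrite("pics/s1.png",cv2.resize(p[120:320,200:440,::-1],None,fx=3,fy=3))
E
```

```text
F [ 0.1  0.8 -2.5] M [ 0.07 -0.    0.01] grip 59.9 0.0264
now [ 0.5276 -0.3159  0.1797] yaw -179.9 q1,q7 [0.51 1.97] t 31.6
.5281,-.3174,.105,180 1 [[-0.002, -0.007, 0.299], [0.001, -0.001, 0.001]] rows>= 2
```

View pics/s1.png

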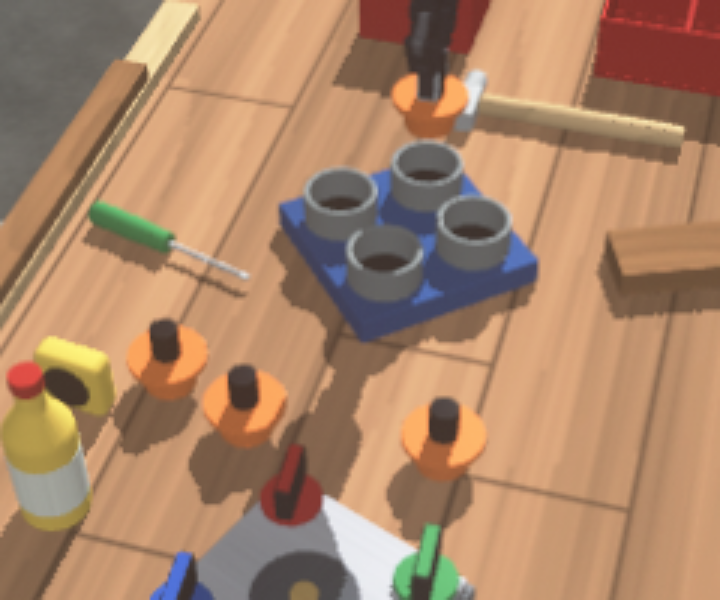

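The crop shows the bung held upright at (430,100), above the far port at (427,170). The other three bungs stand undisturbed at (165,350), (243,400) and (443,435).

servo_tool([
  [[-0.002,-0.006,0.1],[0,0,0]],
  [[-0.002,-0.006,0.2],[0,0,0]],
  [[-0.002,-0.006,0.3],[0,0,0]],
  [[-0.002,-0.006,0.3],[0,0,0]],
  [[-0.002,-0.006,0.32],[0,0,0]],
  [[-0.002,-0.006,0.33],[0,0,0]],
  [[-0.002,-0.006,0.335],[0,0,0]],
  [[-0.002,-0.006,0.335],[0,0,0]],
])

```text
clock: 32.45
tcp_pos: [0.5287, -0.3192, 0.098]
orientation: [-0.0, 3.141, -0.0]
contact_force: [0.1, -0.4, -2.0]
grip_width: 0.0263
gripper_force: 59.9
```

```bash
python3 st.py; python3 plan.py
```

```text
F [ 0.1 -0.4 -2. ] M [-0.    0.01 -0.02] grip 59.9 0.0263
now [ 0.5287 -0.3192  0.098 ] yaw -180.0 q1,q7 [0.5  1.96] t 32.45
```

Not yet on the rim; press a little further.

servo_tool([
  [[0,0.002,0.006],[0,0,0]],
  [[0,0.002,0.012],[0,0,0]],
  [[0,0.002,0.016],[0,0,0]],
  [[0,0.002,0.016],[0,0,0]],
])

```text
clock: 32.85
tcp_pos: [0.5287, -0.3192, 0.0977]
orientation: [0.001, 3.14, -0.002]
contact_force: [-11.2, 5.8, 29.9]
grip_width: 0.0265
gripper_force: 63.4
```

```bash
python3 st.py; python3 plan.py
```

```text
F [-11.2   5.8  29.9] M [1.05 2.25 0.06] grip 63.4 0.0265
now [ 0.5287 -0.3192  0.0977] yaw 180.0 q1,q7 [0.5  1.96] t 32.85
```

servo_tool([
  [[0,0,0],[0,0,0]],
  [[0,0,0],[0,0,0]],
  [[0,0,0],[0,0,0]],
  [[0,0,0],[0,0,0]],
  [[0,0,0],[0,0,0]],
  [[0,0,-0.2],[0,0,0]],
  [[0,0,-0.35],[0,0,0]],
  [[0,0,-0.35],[0,0,0]],
], claw=0)

```text
clock: 33.65
tcp_pos: [0.5315, -0.3204, 0.1864]
orientation: [0.001, 3.133, -0.007]
contact_force: [0.0, 0.2, 0.1]
grip_width: 0.0851
gripper_force: 0.0
```

```bash
python3 m.py 2>/dev/null|grep -E '^(b.|p2) '; python3 plan.py .6123,.0237,.17,180
```

```text
b1 top 94 [ 0.6993 -0.0127  0.0712] mid [ 0.6994 -0.0126] z 0.0715 flange box [ 0.7016 -0.0117] [0.075 0.073]
b1 side 72 [ 0.7013 -0.0102  0.0724] mid [ 0.7023 -0.0116] z 0.0731 flange box [ 0.7024 -0.0127] [0.079 0.077]
b2 top 92 [0.6119 0.0234 0.0716] mid [0.612  0.0228] z 0.0718 flange box [0.6128 0.0233] [0.075 0.072]
b2 side 81 [0.6119 0.026  0.0721] mid [0.6126 0.0237] z 0.0721 flange box [0.6125 0.0238] [0.075 0.079]
b3 top hidden
b3 side hidden
b4 top 99 [0.4286 0.0133 0.0722] mid [0.4292 0.0127] z 0.0728 flange box [0.4287 0.0141] [0.074 0.073]
b4 side 90 [0.4284 0.0166 0.0722] mid [0.4287 0.015 ] z 0.0726 flange box [0.4289 0.0141] [0.075 0.077]
p2 top 408 [ 0.5223 -0.315 ] 0.0271 0.0733
p2 side 311 [ 0.5244 -0.3122] 0.0299 0.0733
now [ 0.5288 -0.319   0.1816] yaw 180.0 q1,q7 [0.51 1.97] t 33.75
.6123,.0237,.17,180 1 [[-0.167, 0.685, 0.023], [-0.001, 0.001, -0.0]] rows>= 4
.6123,.0237,.17,180 2 [[-0.167, 0.685, 0.023], [0.0, 0.0, -0.0]] rows>= 4
```

servo_tool([
  [[-0.167,0.685,0.023],[0,0,0]],
  [[-0.167,0.685,0.023],[0,0,0]],
  [[-0.167,0.685,0.023],[0,0,0]],
  [[-0.167,0.685,0.023],[0,0,0]],
  [[-0.167,0.685,0.023],[0,0,0]],
])

```text
clock: 34.25
tcp_pos: [0.5703, -0.141, 0.1732]
orientation: [0.013, -3.139, -0.005]
contact_force: [-0.2, -0.0, 0.3]
grip_width: 0.0857
gripper_force: 0.0
```

servo_tool([
  [[-0.167,0.685,0.023],[0,0,0]],
  [[-0.167,0.685,0.023],[0,0,0]],
  [[-0.167,0.685,0.023],[0,0,0]],
  [[-0.167,0.685,0.023],[0,0,0]],
  [[-0.167,0.685,0.023],[0,0,0]],
  [[-0.167,0.685,0.023],[0,0,0]],
  [[-0.167,0.685,0.023],[0,0,0]],
])

```text
clock: 34.95
tcp_pos: [0.6113, 0.021, 0.1684]
orientation: [-0.005, -3.14, 0.002]
contact_force: [0.1, -0.3, 0.0]
grip_width: 0.0852
gripper_force: 0.0
```

```bash
python3 m.py 2>/dev/null|grep -E '^(b.) '; python3 plan.py .6123,.0237,.061,180
```

```text
b1 top hidden
b1 side 0 [nan nan nan] mid [ 0.5572 -0.0077] z nan flange box [0.5881 0.0112] [0.027 0.042]
b2 top 0 [nan nan nan] mid [0.4886 0.0163] z nan flange box [0.4539 0.0316] [0.018 0.018]
b2 side 0 [nan nan nan] mid [0.4886 0.0163] z nan flange box [0.4554 0.0173] [0.021 0.053]
b3 top 18 [0.4295 0.0228 0.0727] mid [0.4306 0.0226] z 0.0731 flange box [0.4288 0.0369] [0.068 0.028]
b3 side 90 [0.4283 0.0164 0.0721] mid [0.4285 0.0134] z 0.0728 flange box [0.4289 0.0145] [0.075 0.08 ]
b4 top 0 [nan nan nan] mid [0.3827 0.0127] z nan flange box [0.4098 0.0358] [0.03 0.02]
b4 side 0 [nan nan nan] mid [0.3827 0.0127] z nan flange box [0.4082 0.0133] [0.033 0.067]
now [0.6116 0.0213 0.1689] yaw 179.8 q1,q7 [-0.01  1.35] t 35.05
.6123,.0237,.061,180 1 [[-0.003, 0.01, 0.432], [-0.001, -0.001, -0.002]] rows>= 3
```

servo_tool([
  [[-0.003,0.008,0.2],[0,0,0]],
  [[-0.003,0.008,0.36],[0,0,0]],
  [[-0.003,0.008,0.43],[0,0,0]],
  [[-0.003,0.008,0.43],[0,0,0]],
  [[-0.003,0.008,0.43],[0,0,0]],
])

```text
clock: 35.55
tcp_pos: [0.613, 0.0248, 0.0623]
orientation: [0.002, 3.141, -0.0]
contact_force: [0.8, 1.1, 0.8]
grip_width: 0.0856
gripper_force: 0.0
```

servo_tool([
  [[0,0,0],[0,0,0]],
  [[0,0,0],[0,0,0]],
  [[0,0,0],[0,0,0]],
  [[0,0,0],[0,0,0]],
  [[0,0,0],[0,0,0]],
  [[0,0,0],[0,0,0]],
  [[0,0,0],[0,0,0]],
], claw=1)

```text
clock: 36.25
tcp_pos: [0.6132, 0.0258, 0.0625]
orientation: [0.0, 3.141, -0.0]
contact_force: [-1.7, 0.5, 5.5]
grip_width: 0.0263
gripper_force: 58.6
```

servo_tool([
  [[0,0,-0.2],[0,0,0]],
  [[0,0,-0.4],[0,0,0]],
  [[0,0,-0.58],[0,0,0]],
  [[0,0,-0.58],[0,0,0]],
  [[0,0,-0.58],[0,0,0]],
])

```text
clock: 36.75
tcp_pos: [0.6129, 0.0258, 0.2076]
orientation: [0.0, 3.14, 0.0]
contact_force: [0.8, -0.8, -1.7]
grip_width: 0.0262
gripper_force: 59.6
```

```bash
python3 st.py; python3 plan.py .6023,-.2506,.2,180
```

```text
F [ 0.8 -0.8 -1.7] M [-0.05  0.02 -0.03] grip 59.6 0.0262
now [0.6129 0.0258 0.2076] yaw 180.0 q1,q7 [-0.01  1.35] t 36.75
.6023,-.2506,.2,180 1 [[0.021, -0.553, 0.015], [0.0, 0.001, -0.0]] rows>= 3
.6023,-.2506,.2,180 2 [[0.021, -0.553, 0.015], [-0.0, 0.0, -0.0]] rows>= 3
```

servo_tool([
  [[0.021,-0.15,0],[0,0,0]],
  [[0.021,-0.3,0],[0,0,0]],
  [[0.021,-0.45,0],[0,0,0]],
  [[0.021,-0.553,0],[0,0,0]],
  [[0.021,-0.553,0],[0,0,0]],
])

```text
clock: 37.25
tcp_pos: [0.6052, -0.1184, 0.204]
orientation: [-0.012, -3.137, 0.004]
contact_force: [-0.5, -0.4, -1.4]
grip_width: 0.0261
gripper_force: 59.5
```

servo_tool([
  [[0.021,-0.2,0.05],[0,0,0]],
  [[0.021,-0.36,0.1],[0,0,0]],
  [[0.021,-0.5,0.1],[0,0,0]],
  [[0.021,-0.553,0.1],[0,0,0]],
  [[0.021,-0.553,0.1],[0,0,0]],
  [[0.021,-0.553,0.1],[0,0,0]],
  [[0.021,-0.553,0.1],[0,0,0]],
])

```text
clock: 37.95
tcp_pos: [0.6027, -0.2476, 0.1815]
orientation: [0.005, -3.141, -0.003]
contact_force: [-0.2, 0.2, -1.4]
grip_width: 0.0265
gripper_force: 59.5
```

```bash
python3 plan.py .6023,-.2502,.0975,180; python3 m.py 2>/dev/null|grep -E '^(b.) '
```

```text
now [ 0.6027 -0.2476  0.1815] yaw -179.8 q1,q7 [0.37 1.82] t 37.95
.6023,-.2502,.0975,180 1 [[0.001, -0.011, 0.336], [0.001, -0.0, 0.002]] rows>= 2
b1 top 91 [ 0.6995 -0.0124  0.0712] mid [ 0.6987 -0.0127] z 0.071 flange box [ 0.7011 -0.0117] [0.075 0.073]
b1 side 75 [ 0.7009 -0.0095  0.0725] mid [ 0.7014 -0.0114] z 0.0731 flange box [ 0.7025 -0.0121] [0.076 0.078]
b2 top hidden
b2 side hidden
b3 top hidden
b3 side hidden
b4 top 97 [0.4286 0.0134 0.0719] mid [0.4289 0.0127] z 0.0716 flange box [0.4287 0.0141] [0.074 0.074]
b4 side 90 [0.4283 0.0167 0.0723] mid [0.4288 0.0152] z 0.073 flange box [0.4287 0.0153] [0.074 0.079]
```

servo_tool([
  [[0.001,-0.007,0.1],[0,0,0.002]],
  [[0.001,-0.007,0.2],[0,0,0.002]],
  [[0.001,-0.007,0.28],[0,0,0.002]],
  [[0.001,-0.007,0.31],[0,0,0.002]],
  [[0.001,-0.007,0.325],[0,0,0.002]],
  [[0.001,-0.007,0.335],[0,0,0.002]],
  [[0.001,-0.007,0.345],[0,0,0.002]],
  [[0.001,-0.007,0.348],[0,0,0.002]],
  [[0.001,-0.007,0.348],[0,0,0.002]],
])

```text
clock: 38.95
tcp_pos: [0.6031, -0.2524, 0.0985]
orientation: [0.005, 3.139, -0.001]
contact_force: [-5.6, 2.1, 16.3]
grip_width: 0.0263
gripper_force: 60.8
```

```bash
python3 st.py; python3 plan.py
```

```text
F [-5.6  2.1 16.3] M [1.02 1.24 0.16] grip 60.8 0.0263
now [ 0.6031 -0.2524  0.0985] yaw 179.8 q1,q7 [0.37 1.81] t 38.95
```

Seated (same depth, 16 N). A little more press, then release and go for the next.

servo_tool([
  [[0,0,0.006],[0,0,0]],
  [[0,0,0.006],[0,0,0]],
])

```text
clock: 39.15
tcp_pos: [0.6034, -0.2528, 0.0978]
orientation: [0.006, 3.138, -0.002]
contact_force: [-6.9, 2.9, 19.4]
grip_width: 0.0264
gripper_force: 62.5
```

servo_tool([
  [[0,0,0],[0,0,0]],
  [[0,0,0],[0,0,0]],
  [[0,0,0],[0,0,0]],
  [[0,0,0],[0,0,0]],
  [[0,0,0],[0,0,0]],
  [[0,0,-0.2],[0,0,0]],
  [[0,0,-0.35],[0,0,0]],
  [[0,0,-0.35],[0,0,0]],
], claw=0)

```text
clock: 39.95
tcp_pos: [0.6053, -0.2537, 0.1868]
orientation: [0.006, 3.132, -0.005]
contact_force: [0.1, -0.5, -0.0]
grip_width: 0.0855
gripper_force: 0.0
```

```bash
python3 m.py 2>/dev/null|grep -E '^(b.|p1|p2) '; python3 plan.py .7010,-.0118,.17,180
```

```text
b1 top 94 [ 0.6993 -0.0124  0.0713] mid [ 0.6992 -0.0127] z 0.0712 flange box [ 0.7012 -0.0116] [0.074 0.073]
b1 side 72 [ 0.7012 -0.0099  0.0723] mid [ 0.7022 -0.0118] z 0.0726 flange box [ 0.7032 -0.0113] [0.078 0.077]
b2 top hidden
b2 side hidden
b3 top hidden
b3 side hidden
b4 top 96 [0.4288 0.0133 0.0717] mid [0.4293 0.0127] z 0.0718 flange box [0.4285 0.0141] [0.074 0.074]
b4 side 89 [0.4283 0.0163 0.072 ] mid [0.4286 0.0148] z 0.0722 flange box [0.4289 0.0156] [0.075 0.076]
p1 top 371 [ 0.593  -0.2415] 0.0244 0.0734
p1 side 330 [ 0.5989 -0.2453] 0.0295 0.0748
p2 top 82 [ 0.4602 -0.2401] 0.0326 0.0664
p2 side 83 [ 0.4587 -0.239 ] 0.031 0.0648
now [ 0.6023 -0.2526  0.1817] yaw 179.8 q1,q7 [0.37 1.82] t 40.05
.7010,-.0118,.17,180 1 [[-0.196, 0.482, 0.023], [-0.0, 0.001, -0.001]] rows>= 3
.7010,-.0118,.17,180 2 [[-0.196, 0.482, 0.023], [0.0, 0.0, -0.001]] rows>= 3
```

servo_tool([
  [[-0.196,0.482,0.023],[0,0,0]],
  [[-0.196,0.482,0.023],[0,0,0]],
  [[-0.196,0.482,0.023],[0,0,0]],
  [[-0.196,0.482,0.023],[0,0,0]],
])

```text
clock: 40.45
tcp_pos: [0.6521, -0.1242, 0.1728]
orientation: [0.009, -3.139, -0.007]
contact_force: [0.7, 1.3, 0.7]
grip_width: 0.0855
gripper_force: 0.0
```

servo_tool([
  [[-0.196,0.482,0.023],[0,0,0]],
  [[-0.196,0.482,0.023],[0,0,0]],
  [[-0.196,0.482,0.023],[0,0,0]],
  [[-0.196,0.482,0.023],[0,0,0]],
  [[-0.196,0.482,0.023],[0,0,0]],
  [[-0.196,0.482,0.023],[0,0,0]],
  [[-0.196,0.482,0.023],[0,0,0]],
])

```text
clock: 41.15
tcp_pos: [0.7001, -0.0144, 0.1688]
orientation: [-0.01, -3.141, 0.002]
contact_force: [-0.5, 0.5, 0.2]
grip_width: 0.0855
gripper_force: 0.0
```

```bash
python3 plan.py .7010,-.0118,.061,180; python3 - <<'E'
from h import *
p,W=cloud("top");s,V=cloud("side")
cv2.imwrite("pics/t2.png",np.hstack([cv2.resize(p[130:300,300:500,::-1],(400,340)),cv2.resize(s[150:320,220:420,::-1],(400,340))]))
for q in((.6023,-.2506),(.5281,-.3176)):
  for n,w in(("t",W),("s",V)):
    m=near(w,q,.037,.05,.09)&~near(w,q,.018,.05,.2);P=w[m]
    f=P[P[:,2]>.068];A=np.c_[f[:,:2]-q,np.ones(len(f))];c=np.linalg.lstsq(A,f[:,2],rcond=None)[0]
    k=w[near(w,q,.03,.098,.13)]
    print(n,len(f),'flange z',c[2].round(4),'tilt',c[:2].round(3),'knob',k.mean(0).round(4),k[:,2].max().round(4) if len(k) else 0)
E
```

```text
now [ 0.7001 -0.0144  0.1688] yaw 179.6 q1,q7 [0.02 1.43] t 41.15
.7010,-.0118,.061,180 1 [[-0.004, 0.011, 0.431], [-0.001, -0.001, -0.004]] rows>= 3
t 454 flange z 0.0741 tilt [-0.007 -0.003] knob [ 0.6002 -0.2508  0.1071] 0.1139
s 203 flange z 0.0759 tilt [-0.004 -0.029] knob [ 0.6021 -0.2492  0.1063] 0.1127
t 475 flange z 0.0743 tilt [-0.009 -0.005] knob [ 0.5267 -0.3176  0.1075] 0.1152
s 184 flange z 0.0744 tilt [ 0.009 -0.007] knob [ 0.526 -0.314  0.106] 0.1117
```

View pics/t2.png

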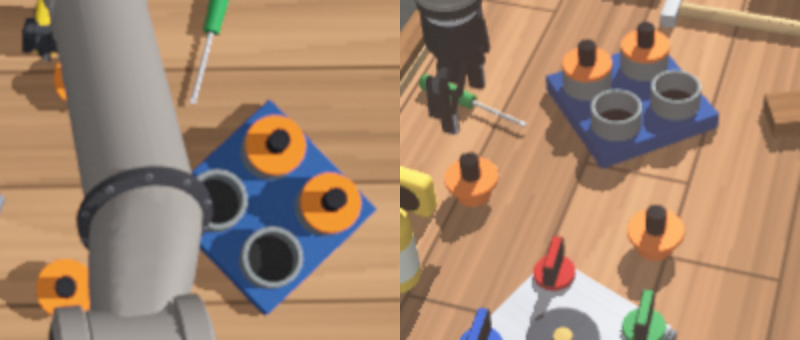

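Both placed bungs sit flat on their rims: at (275,145) and (330,203) in the top crop, (587,65) and (645,45) in the side crop. Bung 1 is still at its place, (470,180) in the side crop.

servo_tool([
  [[-0.004,0.008,0.2],[0,0,0]],
  [[-0.004,0.008,0.36],[0,0,0]],
  [[-0.004,0.008,0.43],[0,0,0]],
  [[-0.004,0.008,0.43],[0,0,0]],
  [[-0.004,0.008,0.43],[0,0,0]],
])

```text
clock: 41.75
tcp_pos: [0.7027, -0.0101, 0.0632]
orientation: [0.006, 3.14, 0.0]
contact_force: [-0.1, -0.6, 1.5]
grip_width: 0.0855
gripper_force: 0.0
```

servo_tool([
  [[0,0,0],[0,0,0]],
  [[0,0,0],[0,0,0]],
  [[0,0,0],[0,0,0]],
  [[0,0,0],[0,0,0]],
  [[0,0,0],[0,0,0]],
  [[0,0,0],[0,0,0]],
  [[0,0,0],[0,0,0]],
], claw=1)

```text
clock: 42.45
tcp_pos: [0.7022, -0.01, 0.0627]
orientation: [0.006, 3.14, -0.0]
contact_force: [-1.3, -0.7, 4.8]
grip_width: 0.0266
gripper_force: 58.5
```

servo_tool([
  [[0,0,-0.2],[0,0,0]],
  [[0,0,-0.4],[0,0,0]],
  [[0,0,-0.58],[0,0,0]],
  [[0,0,-0.58],[0,0,0]],
  [[0,0,-0.58],[0,0,0]],
])

```text
clock: 42.95
tcp_pos: [0.7018, -0.0097, 0.2074]
orientation: [0.005, 3.14, 0.0]
contact_force: [-0.1, -0.4, -3.7]
grip_width: 0.0262
gripper_force: 59.8
```

```bash
python3 st.py; python3 plan.py .5353,-.1764,.2,180
```

```text
F [-0.1 -0.4 -3.7] M [-0.04  0.03  0.03] grip 59.8 0.0262
now [ 0.7018 -0.0097  0.2074] yaw 179.8 q1,q7 [0.01 1.43] t 42.95
.5353,-.1764,.2,180 1 [[0.664, -0.669, 0.029], [0.0, 0.001, -0.002]] rows>= 5
```

servo_tool([
  [[0.1,-0.1,0],[0,0,0]],
  [[0.22,-0.22,0],[0,0,0]],
  [[0.34,-0.34,0],[0,0,0]],
  [[0.46,-0.46,0],[0,0,0]],
  [[0.58,-0.58,0.05],[0,0,0]],
  [[0.664,-0.669,0.1],[0,0,0]],
  [[0.664,-0.669,0.1],[0,0,0]],
  [[0.664,-0.669,0.1],[0,0,0]],
  [[0.664,-0.669,0.1],[0,0,0]],
  [[0.664,-0.669,0.1],[0,0,0]],
])

```text
clock: 43.95
tcp_pos: [0.5359, -0.1751, 0.1815]
orientation: [-0.002, -3.142, -0.001]
contact_force: [0.9, 0.7, -2.1]
grip_width: 0.0266
gripper_force: 59.7
```

```bash
python3 plan.py .5353,-.1764,.0975,180; python3 m.py 2>/dev/null|grep -E '^(b4) '
```

```text
now [ 0.5359 -0.1751  0.1815] yaw 179.9 q1,q7 [0.3  1.73] t 43.95
.5353,-.1764,.0975,180 1 [[0.002, -0.005, 0.336], [0.0, -0.0, -0.001]] rows>= 2
b4 top 98 [ 0.4416 -0.0193  0.0715] mid [ 0.4411 -0.0197] z 0.0714 flange box [ 0.4413 -0.019 ] [0.074 0.074]
b4 side 85 [ 0.4417 -0.0163  0.0721] mid [ 0.4414 -0.0176] z 0.0725 flange box [ 0.4426 -0.0171] [0.075 0.078]
```

servo_tool([
  [[0.002,-0.002,0.1],[0,0,0]],
  [[0.002,-0.002,0.2],[0,0,0]],
  [[0.002,-0.002,0.28],[0,0,0]],
  [[0.002,-0.002,0.31],[0,0,0]],
  [[0.002,-0.002,0.325],[0,0,0]],
  [[0.002,-0.002,0.335],[0,0,0]],
  [[0.002,-0.002,0.345],[0,0,0]],
  [[0.002,-0.002,0.352],[0,0,0]],
  [[0.002,-0.002,0.352],[0,0,0]],
])

```text
clock: 44.95
tcp_pos: [0.5357, -0.1774, 0.0978]
orientation: [0.006, 3.139, -0.001]
contact_force: [-8.2, 0.7, 24.9]
grip_width: 0.0264
gripper_force: 62.6
```

```bash
python3 st.py; python3 plan.py
```

```text
F [-8.2  0.7 24.9] M [0.96 1.92 0.04] grip 62.6 0.0264
now [ 0.5357 -0.1774  0.0978] yaw 179.8 q1,q7 [0.29 1.71] t 44.95
```

servo_tool([
  [[0,0,0],[0,0,0]],
  [[0,0,0],[0,0,0]],
  [[0,0,0],[0,0,0]],
  [[0,0,0],[0,0,0]],
  [[0,0,0],[0,0,0]],
  [[0,0,-0.2],[0,0,0]],
  [[0,0,-0.35],[0,0,0]],
  [[0,0,-0.35],[0,0,0]],
], claw=0)

```text
clock: 45.75
tcp_pos: [0.538, -0.1778, 0.1865]
orientation: [0.006, 3.132, -0.003]
contact_force: [0.7, -0.2, -0.0]
grip_width: 0.0852
gripper_force: 0.0
```

```bash
python3 m.py 2>/dev/null|grep -E '^(b4) '; python3 plan.py .4415,-.018,.17,180
```

```text
b4 top 96 [ 0.4419 -0.0193  0.0717] mid [ 0.4412 -0.0197] z 0.072 flange box [ 0.4423 -0.019 ] [0.072 0.074]
b4 side 83 [ 0.4417 -0.0162  0.0725] mid [ 0.4421 -0.018 ] z 0.0733 flange box [ 0.4422 -0.0181] [0.075 0.08 ]
now [ 0.5351 -0.1771  0.182 ] yaw 179.8 q1,q7 [0.3  1.73] t 45.85
.4415,-.018,.17,180 1 [[0.377, 0.635, 0.047], [-0.0, 0.001, -0.002]] rows>= 4
```

servo_tool([
  [[0.377,0.635,0.047],[0,0,0]],
  [[0.377,0.635,0.047],[0,0,0]],
  [[0.377,0.635,0.047],[0,0,0]],
  [[0.377,0.635,0.047],[0,0,0]],
  [[0.377,0.635,0.047],[0,0,0]],
  [[0.377,0.635,0.047],[0,0,0]],
  [[0.377,0.635,0.047],[0,0,0]],
])

```text
clock: 46.55
tcp_pos: [0.4411, -0.0189, 0.169]
orientation: [-0.007, -3.141, 0.0]
contact_force: [0.0, 0.4, 0.0]
grip_width: 0.0854
gripper_force: 0.0
```

```bash
python3 plan.py .442,-.0182,.061,180; python3 m.py 2>/dev/null|grep -E '^(b[34]) '
```

```text
now [ 0.4411 -0.0189  0.169 ] yaw 179.7 q1,q7 [0.08 1.41] t 46.55
.442,-.0182,.061,180 1 [[-0.004, 0.003, 0.432], [-0.0, -0.001, -0.003]] rows>= 3
b3 top hidden
b3 side 82 [ 0.4417 -0.0161  0.0726] mid [ 0.4423 -0.0192] z 0.0732 flange box [ 0.4424 -0.0194] [0.075 0.078]
b4 top hidden
b4 side 0 [nan nan nan] mid [0.3896 0.013 ] z nan flange box [ 0.4194 -0.0043] [0.029 0.048]
```

servo_tool([
  [[-0.003,0.001,0.2],[0,0,0]],
  [[-0.003,0.001,0.36],[0,0,0]],
  [[-0.003,0.001,0.43],[0,0,0]],
  [[-0.003,0.001,0.43],[0,0,0]],
  [[-0.003,0.001,0.43],[0,0,0]],
])

```text
clock: 47.15
tcp_pos: [0.4421, -0.0182, 0.0622]
orientation: [-0.007, -3.141, 0.0]
contact_force: [0.5, -0.9, -0.2]
grip_width: 0.0853
gripper_force: 0.0
```

servo_tool([
  [[0,0,0],[0,0,0]],
  [[0,0,0],[0,0,0]],
  [[0,0,0],[0,0,0]],
  [[0,0,0],[0,0,0]],
  [[0,0,0],[0,0,0]],
  [[0,0,0],[0,0,0]],
  [[0,0,0],[0,0,0]],
], claw=1)

```text
clock: 47.85
tcp_pos: [0.4422, -0.0178, 0.0628]
orientation: [0.006, 3.14, -0.0]
contact_force: [-0.8, -0.6, 7.1]
grip_width: 0.0263
gripper_force: 58.5
```

servo_tool([
  [[0,0,-0.2],[0,0,0]],
  [[0,0,-0.4],[0,0,0]],
  [[0,0,-0.58],[0,0,0]],
  [[0,0,-0.58],[0,0,0]],
  [[0,0,-0.58],[0,0,0]],
])

```text
clock: 48.35
tcp_pos: [0.4418, -0.0178, 0.2077]
orientation: [0.005, 3.14, -0.0]
contact_force: [-0.3, 1.9, -2.3]
grip_width: 0.0262
gripper_force: 60.0
```

```bash
python3 st.py; python3 plan.py .4611,-.2434,.2,180
```

```text
F [-0.3  1.9 -2.3] M [0.   0.04 0.03] grip 60.0 0.0262
now [ 0.4418 -0.0178  0.2077] yaw 179.8 q1,q7 [0.1  1.42] t 48.35
.4611,-.2434,.2,180 1 [[-0.08, -0.902, 0.031], [-0.0, 0.001, -0.002]] rows>= 5
```

servo_tool([
  [[-0.08,-0.15,0],[0,0,0]],
  [[-0.08,-0.3,0],[0,0,0]],
  [[-0.08,-0.46,0],[0,0,0]],
  [[-0.08,-0.62,0],[0,0,0]],
  [[-0.08,-0.78,0.05],[0,0,0]],
  [[-0.08,-0.902,0.1],[0,0,0]],
  [[-0.08,-0.902,0.1],[0,0,0]],
  [[-0.08,-0.902,0.1],[0,0,0]],
  [[-0.08,-0.902,0.1],[0,0,0]],
  [[-0.08,-0.902,0.1],[0,0,0]],
])

```text
clock: 49.35
tcp_pos: [0.4611, -0.2418, 0.1818]
orientation: [-0.002, -3.141, -0.001]
contact_force: [0.3, 0.8, -2.1]
grip_width: 0.0262
gripper_force: 59.8
```

```bash
python3 plan.py .4611,-.2434,.0975,180
```

```text
now [ 0.4611 -0.2418  0.1818] yaw 179.9 q1,q7 [0.41 1.91] t 49.35
.4611,-.2434,.0975,180 1 [[-0.0, -0.007, 0.337], [0.0, -0.0, -0.001]] rows>= 2
```

servo_tool([
  [[0,-0.002,0.1],[0,0,0]],
  [[0,-0.002,0.2],[0,0,0]],
  [[0,-0.002,0.28],[0,0,0]],
  [[0,-0.002,0.31],[0,0,0]],
  [[0,-0.002,0.325],[0,0,0]],
  [[0,-0.002,0.335],[0,0,0]],
  [[0,-0.002,0.345],[0,0,0]],
  [[0,-0.002,0.353],[0,0,0]],
  [[0,-0.002,0.353],[0,0,0]],
])

```text
clock: 50.25
tcp_pos: [0.4618, -0.2439, 0.0981]
orientation: [0.007, 3.139, -0.001]
contact_force: [-11.5, 6.5, 35.8]
grip_width: 0.0262
gripper_force: 64.7
```

```bash
python3 st.py; python3 plan.py
```

```text
F [-11.5   6.5  35.8] M [ 0.81  2.43 -0.31] grip 64.7 0.0262
now [ 0.4618 -0.2439  0.0981] yaw 179.8 q1,q7 [0.41 1.9 ] t 50.25
```

Seated; release, lift, move aside and check everything.

servo_tool([
  [[0,0,0],[0,0,0]],
  [[0,0,0],[0,0,0]],
  [[0,0,0],[0,0,0]],
  [[0,0,0],[0,0,0]],
  [[0,0,0],[0,0,0]],
  [[0,0,-0.2],[0,0,0]],
  [[0,0,-0.5],[0,0,0]],
  [[0,0,-0.6],[0,0,0]],
  [[0,0,-0.6],[0,0,0]],
], claw=0)

```text
clock: 51.15
tcp_pos: [0.4646, -0.2454, 0.2507]
orientation: [0.006, 3.13, -0.007]
contact_force: [0.4, -0.4, -0.3]
grip_width: 0.0853
gripper_force: 0.0
```

servo_tool([
  [[0.4,-0.9,0],[0,0,0]],
  [[0.4,-0.9,0],[0,0,0]],
  [[0.4,-0.9,0],[0,0,0]],
  [[0.4,-0.9,0],[0,0,0]],
  [[0.4,-0.9,0],[0,0,0]],
  [[0.4,-0.9,0],[0,0,0]],
  [[0.4,-0.9,0],[0,0,0]],
  [[0.4,-0.9,0],[0,0,0]],
])

```text
clock: 51.95
tcp_pos: [0.361, -0.467, 0.2433]
orientation: [-0.003, -3.141, -0.002]
contact_force: [0.3, -0.0, -0.2]
grip_width: 0.0853
gripper_force: 0.0
```

```bash
python3 m.py 2>/dev/null|grep -vE '^(b.|p.) '; python3 - <<'E'
from h import *
p,W=cloud("top");s,V=cloud("side")
cv2.imwrite("pics/t3.png",np.hstack([cv2.resize(p[100:380,150:550,::-1],(400,280)),cv2.resize(s[100:380,150:550,::-1],(400,280))]))
for q in((.6023,-.2506),(.5281,-.3176),(.5353,-.1764),(.4611,-.2434)):
  for n,w in(("t",W),("s",V)):
    P=w[near(w,q,.037,.05,.09)&~near(w,q,.018,.05,.2)]
    f=P[P[:,2]>.068];A=np.c_[f[:,:2]-q,np.ones(len(f))];c=np.linalg.lstsq(A,f[:,2],rcond=None)[0]
    print(n,len(f),'flange z',c[2].round(4),'tilt',c[:2].round(3))
E
```

```text
red top 143 [0.5318 0.1299 0.0908] rect [532.4 129.9] [16.  54.9] yaw 94.1
red side 125 [0.5314 0.1341 0.0918] rect [532.7 132.4] [16.2 55.6] yaw 94.1
yellow top 142 [0.4524 0.3111 0.0919] rect [453.  312.2] [15.8 56.9] yaw 93.8
yellow side 158 [0.4529 0.315  0.0912] rect [453.7 312.1] [15.6 59. ] yaw 93.2
green top 138 [0.402  0.1812 0.0915] rect [402.2 180.6] [15.1 56.2] yaw 94.0
green side 133 [0.4018 0.1852 0.0916] rect [402.4 181.8] [15.  58.3] yaw 94.2
blue top 137 [0.5805 0.2604 0.0906] rect [581.4 260. ] [17.1 54.8] yaw 93.7
blue side 146 [0.5828 0.2635 0.091 ] rect [583.5 261.6] [15.1 56.2] yaw 92.7
t 473 flange z 0.074 tilt [-0.008 -0.013]
s 191 flange z 0.0754 tilt [ 0.003 -0.007]
t 467 flange z 0.0743 tilt [-0.01  -0.006]
s 190 flange z 0.0745 tilt [-0.009 -0.009]
t 483 flange z 0.0742 tilt [ 0.016 -0.015]
s 235 flange z 0.0757 tilt [ 0.006 -0.031]
t 505 flange z 0.074 tilt [-0.013  0.002]
s 210 flange z 0.0755 tilt [ 0.005 -0.017]
```

View pics/t3.png

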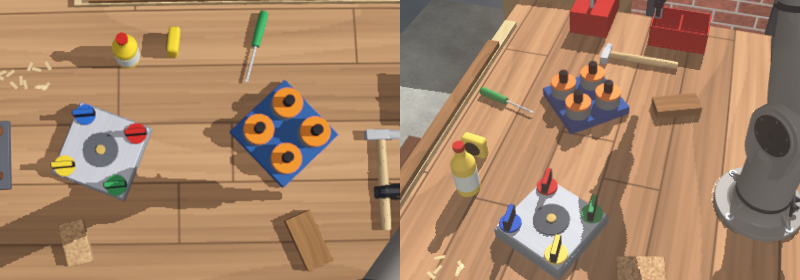

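The picture shows all four ports closed by flat-seated bungs at (287,100), (316,130), (287,157) and (258,128). All four wings are parallel at the stop, and the tools are where they were.

```bash
python3 -c "
from bench import r
print(r.hand_in())"
```

```text
the job is handed in; nothing more can be done
None
```

The job is handed in at about 52 s on the robot's clock: all four wing bolts are tight at their stops in the order red, yellow, green, blue, and all four bungs (one was knocked aside mid-run and found again) are seated in the four ports, with the tools left where they were.

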